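Check the hand light meter on the reference lamp

ROBOT

A 7-joint arm with a two-finger parallel gripper is mounted at the origin on a cart in front of the work surface, level with it; the furniture and walls round the work are solid. World frame = base frame: x ahead of the robot, y to its left, z up, the work surface at z = 0. Lengths are in m, angles in degrees, forces in N, time in s.
With the tool pointing down it reaches from about 0.425 to 0.95 m from the base axis. Payload 4.7 kg.
Tool frame: the origin (TCP) lies midway between the tips of the shut fingers; the grasp point (between the pads) lies 19 mm behind it (env.grasp_offset is the distance from the TCP to the grasp point, in m); x points along the fingers, z is the direction in which the jaws open and shut, and the axes are right-handed (so a half turn about x gives the same grasp; the last joint's range is limited). The gripper opens to 85 mm and grips with 20 to 120 N. Pads are 22 mm wide; open, the fingers measure 114 mm over their backs; the gripper's body (76 mm by 85 mm) begins 54 mm behind the grasp point. The pads swing forward as they close: fully open they stand 13 mm farther back than shut.
Start: joints at [-1.656, 26.849, -2.785, 87.806, 1.381, 65.374, -4.715], TCP at [0.675, 0, 0.231] pointing down, gripper open.
Joint ranges: [-148.3, 148.3], [-19.14, 114.17], [-79.39, 73.82], [5.75, 140.21], [-59.74, 239.74], [12.07, 113.84], [-152.46, 152.46]. Speed limits (degrees/s): [147.25, 147.25, 180, 180, 180, 180, 180].

INTERFACE

Orientations are given as [roll, pitch, yaw] about the fixed x, y, z axes, in that order (R = Rz(yaw) Ry(pitch) Rx(roll)).
In Python, from workcell import env gives the robot as it stands.
- The arm moves only by the tool play_rows, never from a script. Its argument "increments" is one flat list of numbers, 6 for each row, row after row: the shift along the tool's x, y, z in units of 30 mm (1.0 is 30 mm), then the turn, a rotation vector about the tool's x, y, z in units of 5 degrees (1.0 is 5 degrees). A call has 1 to 5 rows; each row shifts and turns the commanded pose from where the row before left it, along the tool's axes as they then stand; what a row does not reach is not made up. A row lasts 1/12 s, in which the tool goes at most 41.7 mm and 7.16 degrees, less where a joint would pass 70% of its speed; a pose out of reach is approached as far as the arm can. A call is refused whole if a number of a shift passes 1 or a number of a turn 1, either way. A call with a gripper value outside its range is refused whole. "hand" is the closure, from 0 (fully open) to 1 (shut), set as the call begins (left out, the last holds). The fingers move at their own pace and stop on an object; "squeeze" is the grip in N (left out, the last holds). Time passes only in rows, so rows that do not move let the fingers close. It gives the time, the measured TCP pose, the force and the opening at its end, in the units of the state.
- env.read_state(): the state, without advancing time (a new reading comes with each control period).
- env.read_camera(name): name is "scene" or "side" or "wrist"; returns the picture (400x640x3 uint8, blue, green, red); there is no depth.
- env.camera_model(name): a dict with "camera_matrix" (3x3 intrinsics, pixels), "T" (4x4, takes a point from camera to world coordinates); the wrist camera has in their place "mount" (4x4, takes a point from camera to tool coordinates, whose origin is the TCP and whose axes are the tool frame's). Camera axes: x right, y down, z forward; pixel columns grow to the right and rows downward; lengths in m; the calibration is good to about 2 mm. A picture is of the moment at which its call begins: read the wrist's pose just before it. camera_model takes no time and is no camera call.
- env.job_done(): hands the job in, once; it reports no verdict.
Trained networks look in the newest picture that a camera, given by its name, has taken for a name from the list of things; names that differ only in an ending like _2 or _b are one class to them, and where a whole thing is asked for, a point or a joint stands for the part that bears it (a point fixed in the world has none). Each returns a list of dicts, best first, with "conf" (0 to 1); they miss things now and then, are a little off and sometimes report something else, mostly with a low value. They report only what shows in the picture. A call takes as long as a camera call.
- env.find_in(camera, query): "pixel" ([row, column] in pixels, amid what is visible of it).
The state is a dict: "time_s": time; "q": joint angles; "joint_velocities": joint speeds; "joint_torque": joint torques, N m; "eef_pos": TCP position; "tool_rot": TCP orientation; "force": force on the tool from outside, world axes, zero at the start; "moment": the same for the moment, N m; "finger_gap": finger opening in m.
Only numpy, scipy, OpenCV 4.12 (cv2) and the standard library are available. Lean on these libraries where they do the work, as an engineer would, in place of code of your own. Each camera call takes 0.05 s, during which the arm holds its last target.

TASK

Check the hand light meter against the reference lamp: turn the lamp's dial to its calibration mark (7 on the scale of 0 to 10), then take the meter from its rest and hold its nose squarely in front of the middle of the lit window, 40 mm from it and still for 2 seconds, without ever touching the lamp with the meter. Then put the meter back into its rest as it was, leaving the dial at 7 and the bottle, loupe and spool standing where they are.

Things in the scene. Friction and masses are not known exactly. Their poses are not given: they have to be found in the camera images.
- lamp: Reference lamp: fixed cream console, 92 mm deep (x), 150 mm wide (y), deck 44 mm high; dial on its right (-y) half, lamp head in a steel yoke on its left (both within x -30..48, y 3..85 mm, up to 122 mm high). Origin: centre of the underside; x points from its front to its back, z up. Behind it slopes a keyboard, 105 to 180 mm high.
- dial (a joint): Black knob on the lamp's deck, 0 to 4.712 rad, growing clockwise seen from above; long marks 0 to 10, one every 0.471 rad. Calibration mark (black diamond outside the scale) at 7 = 3.299 rad. Its white line points in the lamp's frame at 2.356 rad minus the joint value, anticlockwise from +x. Stays where left; turns with 0.04 N m.
- dial_grip (a point): On the dial's vertical axis at mid height of its bar grip, 66 mm above the table. The bar is 12 mm thick, 36 mm long along the white line, top 79 mm above the table; below it a round skirt, 41 mm in diameter, whose top is 54 mm above the table.
- lamp_head: Black drum, 53 mm in diameter, 48 mm long, tipped in its yoke (stiff; it needs no adjusting). Origin: its centre, on the yoke's pivot. z points along the drum out through the round lit window (opal, 37 mm in diameter) at z = 24 mm, 22 to 36 degrees off vertical, leaning to the lamp's front; y is the level pivot.
- meter: Grey stick 165 mm long, 0.08 to 0.17 kg: round black nose (22 mm in diameter, 30 mm long), then a body 29 mm (x) by 24 mm (y) with flat sides. Origin: centre of the nose's flat sensor end; z points from there to the butt, x out of the display side. It looks along -z. Grip it across its flat +y and -y sides, 110 to 145 mm from the nose.
- cradle: Open black cradle of the rest, fixed. Origin: the seat for the meter's nose (floor z = 0); z runs along it, 20 degrees off vertical. Back plate 15.5 mm from the z axis at -x, 86 mm long; side walls at y = +-16.5 mm, 58 mm long; +x side and top open. The meter leans in it by its weight, axes parallel to the cradle's, display to +x.
- rest: Base of the meter's rest, a fixed cream plate 92 mm (x) by 62 mm (y), 12 mm high, carrying the cradle. Origin: centre of the underside, z up; the butt of the parked meter leans to -x. On its left stands the board tester (a wall up to 450 mm high), on its right a low fixed toggle clamp with a red lever, 53 mm high.
- ipa_bottle: White plastic bottle with a blue pointed spout, 43 mm in diameter, 121 mm high, standing; bystander. Origin: centre of the underside.
- loupe: Black eye loupe, 34 mm in diameter, 35 mm high, standing; bystander. Origin: centre of the underside.
- spool: Spool of solder wire with blue flanges, 54 mm in diameter, 44 mm high, standing; bystander. Origin: centre of the underside.

How it is judged (in metres and radians):
On the way, in this order (a step that is already met when the one before it is completed fails the run):
1. the dial stands at 7 (within 0.3 of a division), at rest (value of joint dial between 3.159 and 3.439 rad and velocity of joint dial between -0.05 and 0.05 rad/s), for 0.2 s.
2. dial at 7, meter still (12 mm/s, 0.12 rad/s) and square (8 degrees) before the window for 1.5 s: nose 28 to 52 mm off it, within 10 mm of its axis in x and in y (value of joint dial between 3.159 and 3.439 rad and z of meter in the frame of lamp_head between 0.052 and 0.076 m and x of meter in the frame of lamp_head between -0.01 and 0.01 m and y of meter in the frame of lamp_head between -0.01 and 0.01 m and angle between the z axis of meter and the z axis of lamp_head, either way round below 0.14 rad and linear speed of meter below 0.012 m/s and angular speed of meter below 0.12 rad/s), for 1.5 s.
At the end, for the whole second after the job is handed in: The meter is back in its cradle and at rest: nose within 10 mm of the seat, axis within 10 degrees of the cradle's, x axis within 20 degrees of the cradle's; the dial is within 0.14 rad (0.3 of a division) of 7; bottle, loupe and spool are upright and within 15 mm of where they stood (value of joint dial between 3.159 and 3.439 rad and distance between meter and cradle below 0.01 m and angle between the z axis of meter and the z axis of cradle, either way round below 0.175 rad and angle between the x axis of meter and the x axis of cradle, either way round below 0.35 rad and linear speed of meter below 0.01 m/s and distance of each of ipa_bottle, loupe, spool from where it was at the start of the episode below 0.015 m and angle between each of ipa_bottle, loupe, spool's own z axis and vertical below 0.1 rad); the robot touches nothing.
It fails at once if the meter touches the lamp (contact force between meter and lamp above 0.5 N).
It fails at once if bottle, loupe or spool is moved more than 20 mm or tipped (distance of any of ipa_bottle, loupe, spool from where it was at the start of the episode above 0.02 m or angle between any of ipa_bottle, loupe, spool's own z axis and vertical above 0.3 rad).
It also fails if it takes over 58 s, if anything falls off the work surface, if the arm or the gripper's body presses on something with over 40 N, if the wrist force passes 120 N, or if a joint passes its speed limit or range.

## Working session

There is one attempt and no reset: what is moved stays moved. The work goes in short steps, Python scripts to look and compute and a tool call to move; the robot and the scene stay as the last step left them, time stands still between calls to the robot, and variables do not carry over. Pictures are saved under pics/ and viewed, and the job is handed in when it is done.

Besides the shell and the picture viewer there is one more tool, called by a JSON object that holds its "fn" and its "kwargs", one argument or row to a line. play_rows: Moves the arm, as the interface text tells. Its arguments: {"type":"object","properties":{"increments":{"type":"array","items":{"type":"number"}},"hand":{"type":"number"},"squeeze":{"type":"number"}},"required":["increments"]}

```bash
ls; mkdir -p pics; python3 - <<'E'
from workcell import env
import cv2
s=env.read_state();print(s)
print(env.grasp_offset)
for c in ["scene","side","wrist"]:
    im=env.read_camera(c);cv2.imwrite(f"pics/{c}0.png",im)
    print(c,env.camera_model(c))
E
```

```text
pics
{'time_s': 0.0, 'q': array([-1.65721083, 26.89878723, -2.78431349, 87.87490386,  1.38065852,
       65.37464053, -4.7141041 ]), 'joint_velocities': array([-0.00122452, -0.02003508, -0.02887564,  0.03116051, -0.11735769,
       -0.0242155 ,  0.04648043]), 'joint_torque': array([ 1.18357209e-03, -5.10321057e+01, -4.63755790e-02, -2.37716943e+01,
        1.05899444e-02,  7.35067850e-03,  1.56414734e-05]), 'eef_pos': array([6.74407019e-01, 2.73106465e-05, 2.30235272e-01]), 'tool_rot': array([-177.96161347,   89.88521806, -177.95712972]), 'force': array([-0.61387536, -0.05629378, -0.05306282]), 'moment': array([ 0.0511184 , -0.02866721, -0.03244994]), 'finger_gap': 0.08537455604340584}
0.0187
scene {'camera_matrix': array([[408.12051049,   0.        , 322.45801328],
       [  0.        , 408.12051049, 197.45265602],
       [  0.        ,   0.        ,   1.        ]]), 'T': array([[-0.77122552,  0.46164329, -0.43828834,  0.91094251],
       [ 0.63641395,  0.57402222, -0.51524341,  0.65005239],
       [ 0.01372858, -0.67630168, -0.73649682,  0.71943469],
       [ 0.        ,  0.       
[... 386 characters left out ...]
      [-9.51166457e-03, -8.09433416e-01, -5.87134630e-01,
         5.93545006e-01],
       [ 0.00000000e+00,  0.00000000e+00,  0.00000000e+00,
         1.00000000e+00]])}
wrist {'camera_matrix': array([[305.21738057,   0.        , 321.72047573],
       [  0.        , 305.21738057, 202.90353036],
       [  0.        ,   0.        ,   1.        ]]), 'mount': array([[ 6.25076643e-04, -3.06426067e-01,  9.51894256e-01,
        -1.41543797e-01],
       [ 1.50981941e-04, -9.51894402e-01, -3.06426214e-01,
         7.87921476e-02],
       [ 9.99999793e-01,  3.35258711e-04, -5.48742155e-04,
        -6.57646466e-04],
       [ 0.00000000e+00,  0.00000000e+00,  0.00000000e+00,
         1.00000000e+00]])}
```

View pics/scene0.png

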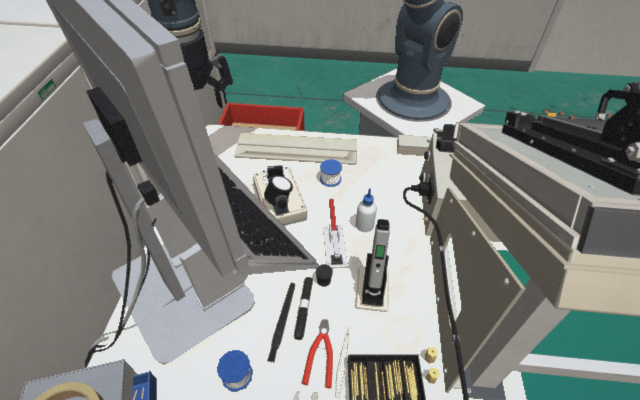

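View pics/side0.png

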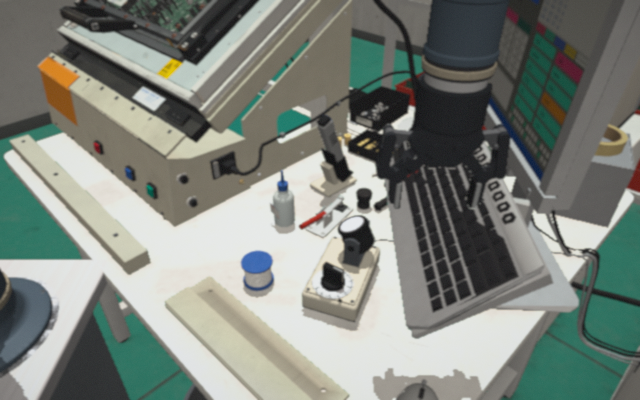

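View pics/wrist0.png

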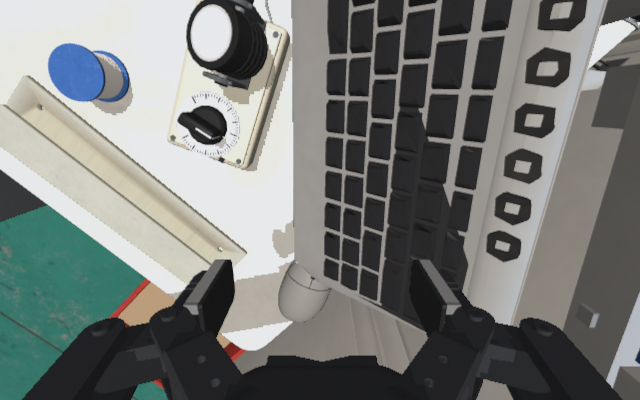

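```bash
cat > h.py <<'E'
import numpy as np, cv2
from scipy.spatial.transform import Rotation as R
def rot(rpy): return R.from_euler('xyz',rpy,degrees=True).as_matrix()
def Ttool(s):
    T=np.eye(4);T[:3,:3]=rot(s['tool_rot']);T[:3,3]=s['eef_pos'];return T
def camT(env,name,s=None):
    m=env.camera_model(name)
    return m['camera_matrix'],(Ttool(s)@m['mount'] if name=='wrist' else m['T'])
def proj(K,T,p):
    p=np.atleast_2d(p);c=(p-T[:3,3])@T[:3,:3];u=c@K.T;return u[:,:2]/u[:,2:]   # (col,row)
def plane(K,T,uv,z):
    d=T[:3,:3]@np.linalg.solve(K,[uv[0],uv[1],1]);o=T[:3,3];return o+d*(z-o[2])/d[2]
def tri(obs):
    A=np.zeros((3,3));b=np.zeros(3)
    for K,T,uv in obs:
        d=T[:3,:3]@np.linalg.solve(K,[uv[0],uv[1],1]);d/=np.linalg.norm(d);P=np.eye(3)-np.outer(d,d);A+=P;b+=P@T[:3,3]
    return np.linalg.solve(A,b)
E
python3 - <<'E'
from workcell import env
from h import *
s=env.read_state();print(rot(s['tool_rot']).round(3))
for n in ["scene","side","wrist"]:
    K,T=camT(env,n,s)
    print(n,"cam",T[:3,3].round(3),"tcp px",proj(K,T,s['eef_pos']))
    for q in ["lamp","dial_grip","lamp_head","meter","cradle","rest","ipa_bottle","loupe","spool"]:
        for d in env.find_in(n,q)[:2]:
            r,c=d['pixel'];print(n,q,np.round([c,r]),round(d['conf'],2),plane(K,T,(c,r),0.05).round(3))
for n,(x0,y0,x1,y1) in {"scene":(230,140,430,320),"side":(230,100,430,330),"wrist":(0,0,320,280)}.items():
    im=cv2.imread(f"pics/{n}0.png")[y0:y1,x0:x1];k=2.5 if n=="wrist" else 600/max(im.shape[:2]); k=min(k,600/im.shape[0])
    cv2.imwrite(f"pics/{n}0c.png",cv2.resize(im,None,fx=k,fy=k,interpolation=cv2.INTER_CUBIC));print(n,k)
print(env.read_state()['time_s'])
E
```

```text
[[-0.002 -0.     1.   ]
 [-0.     1.     0.   ]
 [-1.    -0.    -0.002]]
scene cam [0.911 0.65  0.719] tcp px [[200.78709594 119.99451356]]
scene lamp [283. 192.] 0.63 [0.571 0.114 0.05 ]
scene dial_grip [274. 169.] 0.53 [0.545 0.039 0.05 ]
scene lamp_head [279. 189.] 0.75 [0.572 0.101 0.05 ]
scene lamp_head [282. 191.] 0.75 [0.571 0.11  0.05 ]
scene meter [378. 260.] 0.8 [0.533 0.377 0.05 ]
scene meter [330. 173.] 0.2 [0.449 0.133 0.05 ]
scene cradle [367. 282.] 0.89 [0.585 0.401 0.05 ]
scene rest [361. 290.] 0.92 [0.605 0.405 0.05 ]
scene ipa_bottle [364. 213.] 0.56 [0.472 0.274 0.05 ]
scene loupe [324. 276.] 0.78 [0.638 0.34  0.05 ]
scene loupe [282. 194.] 0.46 [0.577 0.116 0.05 ]
scene spool [331. 173.] 0.95 [0.446 0.134 0.05 ]
side cam [ 0.535 -0.466  0.594] tcp px [[430.53838964 213.67347521]]
side lamp [346. 274.] 0.58 [0.579 0.073 0.05 ]
side dial_grip [330. 279.] 0.61 [0.553 0.062 0.05 ]
side dial_grip [281. 204.] 0.31 [0.46  0.262 0.05 ]
side lamp_head [362. 228.] 0.73 [0.612 0.191 0.05 ]
side meter [330. 136.] 0.62 [0.561 0.535 0.05 ]
side cradle [337. 166.] 0.69 [0.574 0.4   0.05 ]
side cradle [328. 135.] 0.42 [0.556 0.541 0.05 ]
side rest [334. 178.] 0.72 [0.565 0.352 0.05 ]
side ipa_bottle [283. 204.] 0.67 [0.465 0.26  0.05 ]
side loupe [365. 197.] 0.73 [0.626 0.285 0.05 ]
side spool [260. 272.] 0.86 [0.438 0.078 0.05 ]
side spool [285. 205.] 0.66 [0.47 0.26 0.05]
wrist cam [0.674 0.079 0.372] tcp px [[323.13409367 263.66479312]]
wrist lamp [226.  79.] 0.65 [0.579 0.103 0.05 ]
wrist dial_grip [207. 123.] 0.64 [0.556 0.061 0.05 ]
wrist lamp_head [225.  40.] 0.65 [0.582 0.137 0.05 ]
wrist lamp_head [86. 70.] 0.38 [0.443 0.111 0.05 ]
wrist cradle [228.  81.] 0.7 [0.582 0.101 0.05 ]
wrist cradle [85. 70.] 0.28 [0.443 0.111 0.05 ]
wrist spool [86. 70.] 0.67 [0.443 0.111 0.05 ]
scene 3.0
side 2.608695652173913
wrist 2.142857142857143
1.5
```

View pics/scene0c.png

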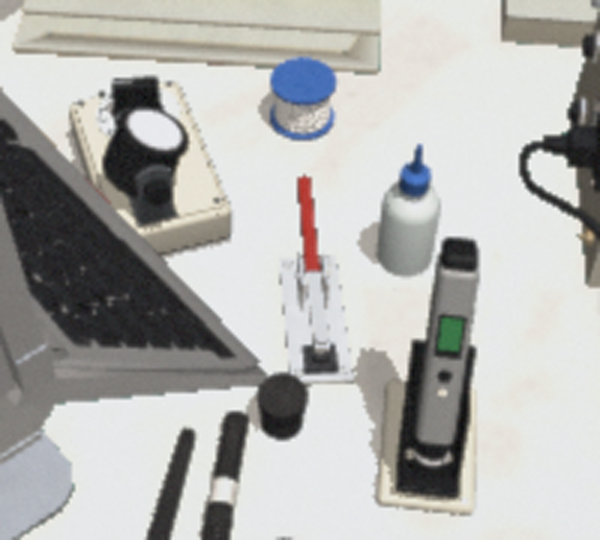

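View pics/side0c.png

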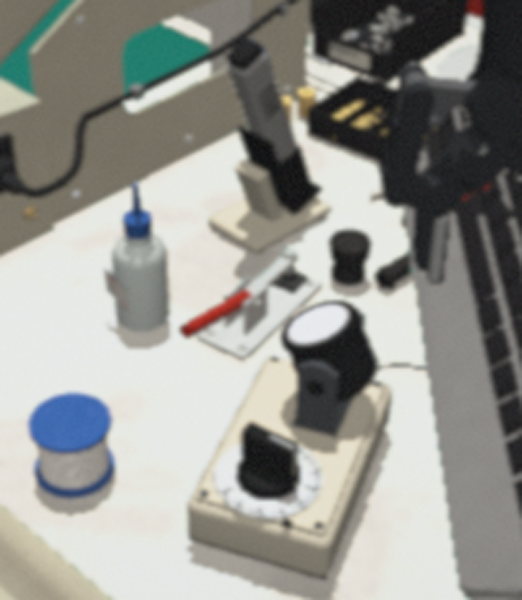

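View pics/wrist0c.png

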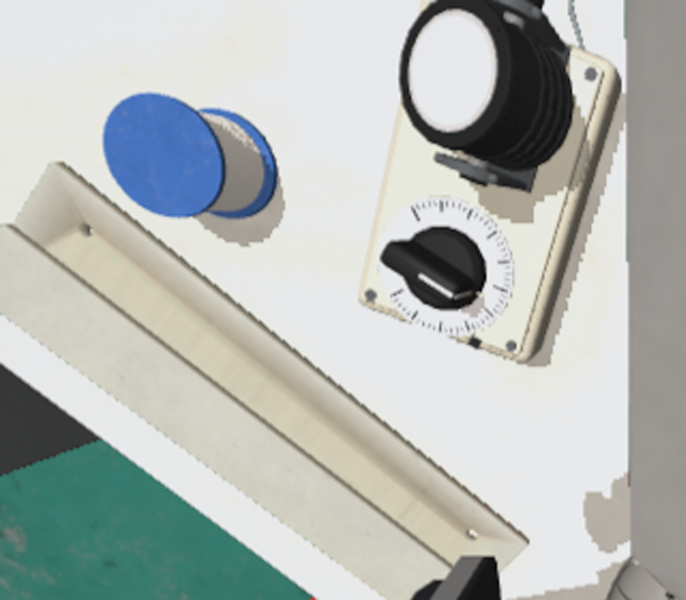

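{"fn": "play_rows", "kwargs": {
  "increments": [0.2,0.66,-0.73,0,0,0,0.2,0.66,-0.73,0,0,0,0.2,0.66,-0.73,0,0,0,0.2,0.66,-0.73,0,0,0,0.2,0.66,-0.73,0,0,0]
}}

```text
time_s: 1.92
eef_pos: [0.5644, 0.0999, 0.2012]
tool_rot: [24.7, 90.0, 24.7]
force: [0.3, 0.4, -0.7]
finger_gap: 0.0855
```

{"fn": "play_rows", "kwargs": {
  "increments": [0,0,0,0,0,0,0,0,0,0,0,0,0,0,0,0,0,0],
  "hand": 0.45
}}

```text
time_s: 2.17
eef_pos: [0.5663, 0.0985, 0.2018]
tool_rot: [-12.7, 89.9, -12.8]
force: [0.7, 0.7, -0.2]
finger_gap: 0.0516
```

```bash
cat > snap.py <<'E'
import sys,pickle
from workcell import env
from h import *
n=sys.argv[1]
s=env.read_state();im=env.read_camera("wrist");cv2.imwrite(f"pics/{n}.png",im)
K,T=camT(env,"wrist",s);pickle.dump((K,T,s),open(f"{n}.pkl","wb"))
print(s['time_s'],s['eef_pos'].round(4),rot(s['tool_rot']).round(3).tolist(),s['q'].round(1),s['force'].round(1),s['finger_gap'])
E
python3 snap.py w1
python3 -c "
import cv2
im=cv2.imread('pics/w1.png');cv2.imwrite('pics/w1b.png',cv2.resize(im,(800,500),interpolation=cv2.INTER_CUBIC))"
```

```text
2.1667 [0.5663 0.0985 0.2018] [[0.001, 0.0, 1.0], [-0.0, 1.0, -0.0], [-1.0, -0.0, 0.001]] [ -9.9  19.3  -5.3 103.6   2.1  57.2 -16.1] [ 0.7  0.7 -0.2] 0.051577886880915275
```

View pics/w1b.png

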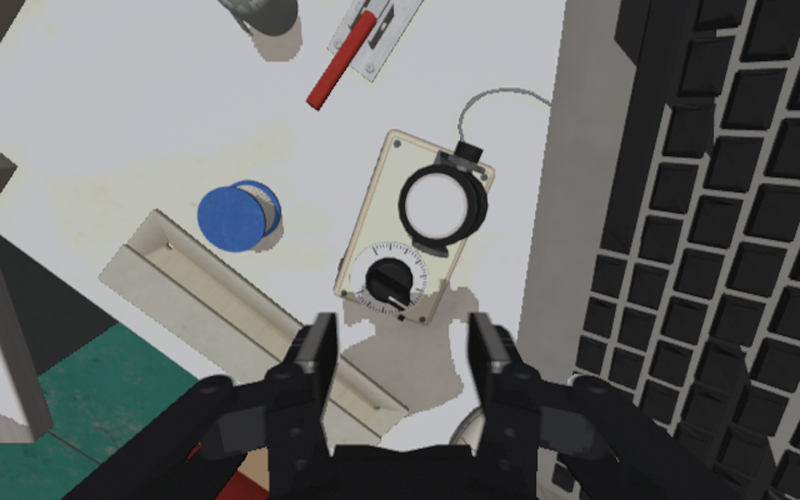

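```bash
python3 -c "
import cv2
im=cv2.imread('pics/w1.png')[95:265,255:405];cv2.imwrite('pics/w1c.png',cv2.resize(im,None,fx=3.5,fy=3.5,interpolation=cv2.INTER_CUBIC))"
```

```text
(no output)
```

View pics/w1c.png

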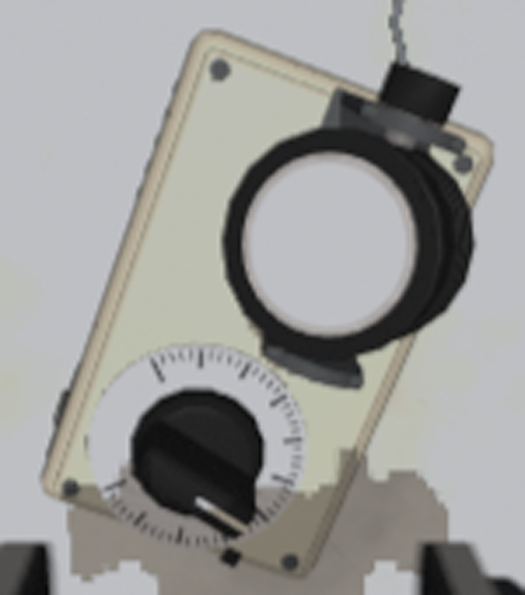

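```bash
cat > lamp.py <<'E'
import pickle
from h import *
K,T,s=pickle.load(open("w1.pkl","rb"))
f=lambda x,y:((x+.5)/3.5-.5+255,(y+.5)/3.5-.5+95)
scr=[plane(K,T,f(*p),.045) for p in [(220,70),(463,163),(290,562),(70,488)]]
for a,b in zip(scr,scr[1:]+scr[:1]): print((b-a).round(4),np.linalg.norm(b-a).round(4))
c=np.mean(scr,0);print("lamp c",c)
d=(scr[0]-scr[3])+(scr[1]-scr[2]);yaw=np.degrees(np.arctan2(d[1],d[0]))-90;print("yaw",yaw)
e=(scr[1]-scr[0])+(scr[2]-scr[3]);print("yaw2",np.degrees(np.arctan2(e[1],e[0])))
Rl=R.from_euler('z',yaw,degrees=True).as_matrix()
for nm,p,z in [("scale",(198,447),.0445),("diamond",(232,558),.0445),("skirt",(198,450),.054),("l0",(197,500),.079),("l1",(248,530),.079),("tick0?",(157,380),.0445)]:
    w=plane(K,T,f(*p),z);print(nm,w.round(4),"lamp",(Rl.T@(w-[c[0],c[1],0])).round(4))
E
python3 lamp.py
```

```text
[ 0.0668 -0.0246  0.    ] 0.0712
[-0.0458 -0.1222  0.    ] 0.1305
[-0.0671  0.025   0.    ] 0.0716
[0.0461 0.1218 0.    ] 0.1303
lamp c [0.57219769 0.0949605  0.045     ]
yaw -20.619217285542206
yaw2 -20.341709547108724
scale [0.5546 0.0596 0.0445] lamp [-0.004  -0.0393  0.0445]
diamond [0.5648 0.0226 0.0445] lamp [ 0.0186 -0.0704  0.0445]
skirt [0.555  0.0624 0.054 ] lamp [-0.0047 -0.0366  0.054 ]
l0 [0.5554 0.0578 0.079 ] lamp [-0.0026 -0.0406  0.079 ]
l1 [0.5692 0.0489 0.079 ] lamp [ 0.0134 -0.0441  0.079 ]
tick0? [0.5428 0.0807 0.0445] lamp [-0.0225 -0.0237  0.0445]
```

{"fn": "play_rows", "kwargs": {
  "increments": [0,-0.63,-0.19,0,0,0,0,-0.63,-0.19,0,0,0,0,0,0,-1,0,0,0,0,0,-1,0,0,0.2,0,0,-1,0,0],
  "hand": 0.6
}}

```text
time_s: 2.63
eef_pos: [0.5561, 0.0594, 0.1966]
tool_rot: [-14.8, 89.8, 0.2]
force: [0.6, -0.4, -0.5]
finger_gap: 0.0341
```

{"fn": "play_rows", "kwargs": {
  "increments": [0.4,0,0,-1,0,0,0.5,0,0,-1,0,0,0.5,0,0,-1,0,0,0.5,0,0,-1,0,0,0.5,0,0,-1,0,0]
}}

```text
time_s: 3.05
eef_pos: [0.5554, 0.0597, 0.1228]
tool_rot: [-51.0, 89.9, -11.0]
force: [-0.1, 0.2, 0.3]
finger_gap: 0.0339
```

{"fn": "play_rows", "kwargs": {
  "increments": [0.4,0,0,-1,0,0,0.2,0,0,-1,0,0,0,0,0,-1,0,0,0,0,0,-0.3,0,0,0,0,0,0,0,0]
}}

```text
time_s: 3.47
eef_pos: [0.5551, 0.0601, 0.1053]
tool_rot: [-50.4, 90.0, 5.9]
force: [1.2, 0.4, -0.1]
finger_gap: 0.0344
```

```bash
python3 snap.py w2
python3 - <<'E'
from workcell import env
import cv2
cv2.imwrite('pics/s2.png',cv2.resize(env.read_camera('side')[180:340,250:450],(750,600),interpolation=cv2.INTER_CUBIC))
im=cv2.imread('pics/w2.png');cv2.imwrite('pics/w2b.png',cv2.resize(im,(800,500),interpolation=cv2.INTER_CUBIC))
E
```

```text
3.4667 [0.5551 0.0601 0.1053] [[0.001, -0.832, 0.554], [0.0, 0.554, 0.832], [-1.0, -0.001, 0.0]] [  1.7  25.2 -15.7 110.2   9.3  45.7  37.3] [ 1.2  0.4 -0.1] 0.03441017032702302
```

View pics/w2b.png

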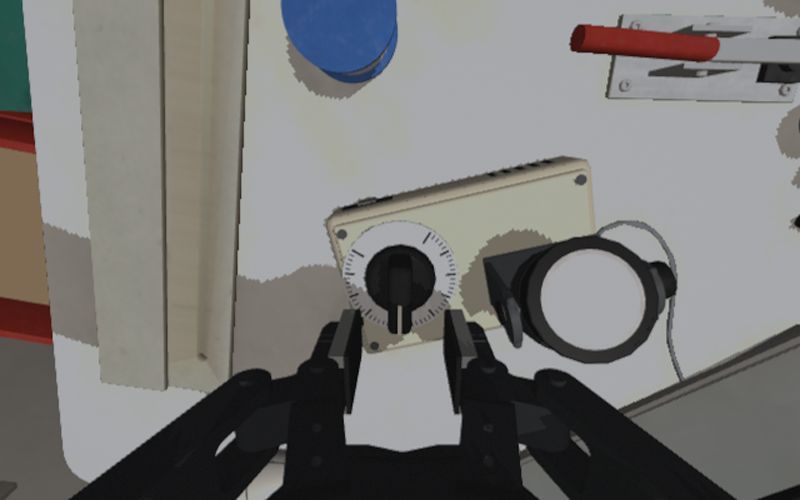

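View pics/s2.png

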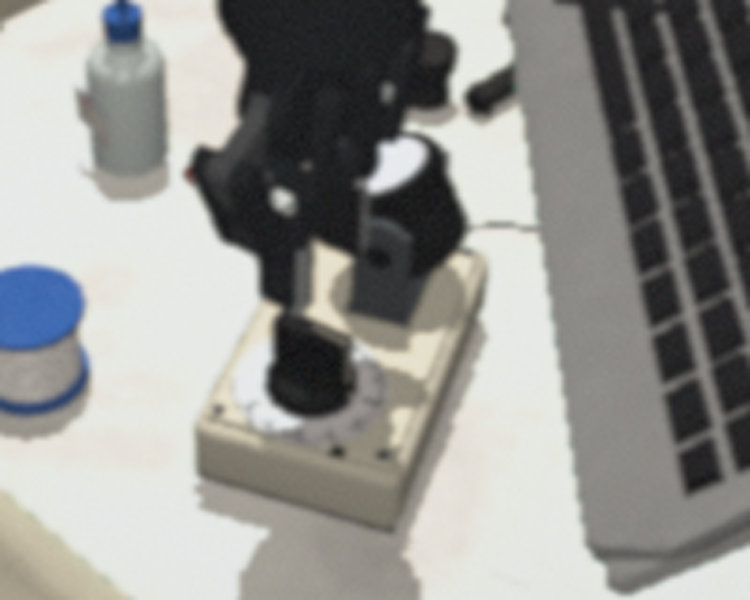

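{"fn": "play_rows", "kwargs": {
  "increments": [0.3,0,0,0,0,0,0.4,0,0,0,0,0,0.4,0,0,0,0,0,0.25,0,0,0,0,0,0.15,0,0,0,0,0],
  "hand": 0.7
}}

```text
time_s: 3.98
eef_pos: [0.5529, 0.0611, 0.0583]
tool_rot: [131.5, 89.8, -172.0]
force: [-0.0, 0.7, 0.8]
finger_gap: 0.0257
```

{"fn": "play_rows", "kwargs": {
  "increments": [0,0,0,0,0,0,0,0,0,0,0,0,0,0,0,0,0,0],
  "hand": 1.0,
  "squeeze": 30
}}

```text
time_s: 4.23
eef_pos: [0.5525, 0.0603, 0.059]
tool_rot: [141.6, 89.8, -161.9]
force: [-0.5, -1.8, -9.4]
finger_gap: 0.0111
```

{"fn": "play_rows", "kwargs": {
  "increments": [0,0,0,0.8,0,0,0,0,0,0.8,0,0,0,0,0,0.8,0,0,0,0,0,0.8,0,0,0,0,0,0.8,0,0]
}}

```text
time_s: 4.65
eef_pos: [0.5533, 0.0611, 0.059]
tool_rot: [141.2, 89.9, 177.5]
force: [2.1, 0.0, -13.8]
finger_gap: 0.0116
```

{"fn": "play_rows", "kwargs": {
  "increments": [0,0,0,0.8,0,0,0,0,0,0.8,0,0,0,0,0,0.8,0,0,0,0,0,0.8,0,0,0,0,0,0.8,0,0]
}}

```text
time_s: 5.07
eef_pos: [0.5542, 0.0616, 0.059]
tool_rot: [20.4, 89.9, 36.7]
force: [3.5, -0.1, -17.0]
finger_gap: 0.0112
```

{"fn": "play_rows", "kwargs": {
  "increments": [0,0,0,0.2,0,0,0,0,0,0,0,0,0,0,0,0,0,0]
}}

```text
time_s: 5.32
eef_pos: [0.5543, 0.0616, 0.0591]
tool_rot: [30.4, 90.0, 46.0]
force: [5.3, 1.5, -21.1]
finger_gap: 0.011
```

```bash
python3 snap.py w3
python3 - <<'E'
import cv2
im=cv2.imread('pics/w3.png');cv2.imwrite('pics/w3b.png',cv2.resize(im[100:380,180:500],(800,700),interpolation=cv2.INTER_CUBIC)[:600])
E
```

```text
5.3167 [0.5543 0.0616 0.0591] [[0.001, -0.269, 0.963], [0.001, 0.963, 0.269], [-1.0, 0.0, 0.001]] [ -7.4  28.2  -4.2 112.5   3.1  39.4   2.1] [  5.3   1.5 -21.1] 0.010976174170462823
```

View pics/w3b.png

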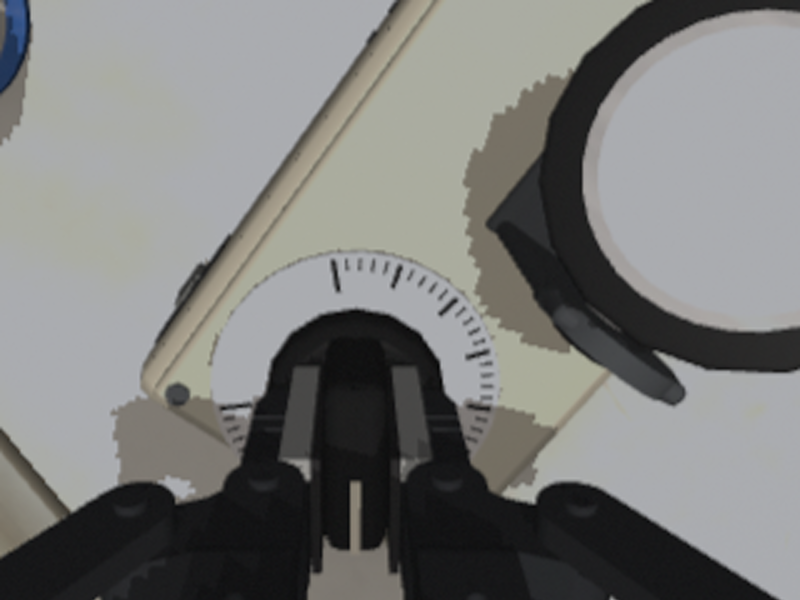

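{"fn": "play_rows", "kwargs": {
  "increments": [0,0,0,0,0,0,0,0,0,0,0,0,0,0,0,0,0,0],
  "hand": 0.7
}}

```text
time_s: 5.62
eef_pos: [0.5552, 0.0616, 0.0619]
tool_rot: [-1.0, 89.9, 14.5]
force: [-0.1, -0.3, 0.1]
finger_gap: 0.0256
```

{"fn": "play_rows", "kwargs": {
  "increments": [-0.3,0,0,0,0,0,-0.7,0,0,0,0,0,-1,0,0,0,0,0,-1,0,0,0,0,0,-1,0,0,0,0,0]
}}

```text
time_s: 6.03
eef_pos: [0.5541, 0.0613, 0.1832]
tool_rot: [-3.7, 89.9, 11.8]
force: [0.6, 1.1, 0.1]
finger_gap: 0.0253
```

{"fn": "play_rows", "kwargs": {
  "increments": [-1,0,0,0,0,0,-0.6,0.5,0,0,0,0,0,0.5,0,0,0,0,0,0,0,0,0,0]
}}

```text
time_s: 6.37
eef_pos: [0.5462, 0.0938, 0.2316]
tool_rot: [16.7, 89.7, 32.5]
force: [-0.2, -0.1, -0.5]
finger_gap: 0.0252
```

```bash
python3 snap.py w4
python3 - <<'E'
import cv2
im=cv2.imread('pics/w4.png');cv2.imwrite('pics/w4b.png',cv2.resize(im,(800,500),interpolation=cv2.INTER_CUBIC))
E
```

```text
6.3667 [0.5462 0.0938 0.2316] [[0.005, -0.272, 0.962], [0.003, 0.962, 0.272], [-1.0, 0.002, 0.005]] [-9.400e+00  1.560e+01 -5.700e+00  1.045e+02  1.700e+00  5.970e+01
  1.000e-01] [-0.2 -0.1 -0.5] 0.025228823418701966
```

View pics/w4b.png

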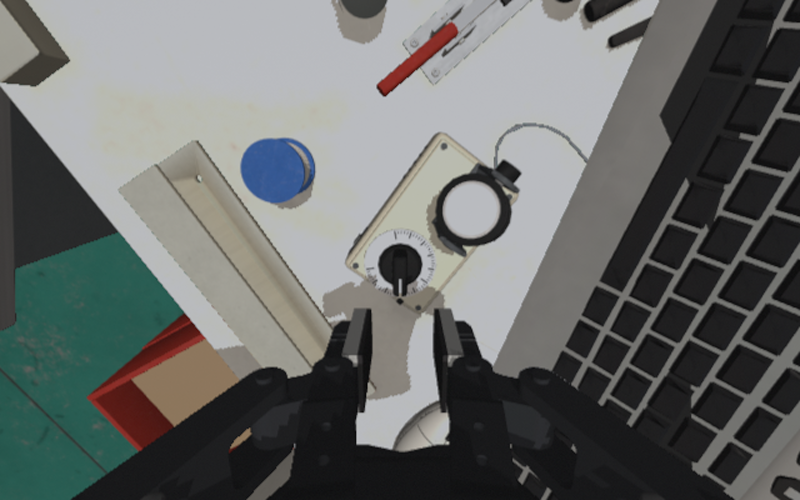

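```bash
cat > win.py <<'E'
import pickle
from h import *
from scipy.optimize import least_squares
from workcell import env
V=[]
for n,seed in [("w1",(350,164)),("w2",(474,240)),("w3",(485,165)),("w4",(376,167))]:
    K,T,s=pickle.load(open(n+".pkl","rb"));im=cv2.imread(f"pics/{n}.png");V.append((n,K,T,im,seed))
for n,seed in [("scene",(281,184)),("side",(352,224))]:
    K,T=camT(env,n);V.append((n,K,T,cv2.imread(f"pics/{n}0.png"),seed))
O=[]
for n,K,T,im,seed in V:
    g=cv2.cvtColor(cv2.GaussianBlur(im,(3,3),0),cv2.COLOR_BGR2GRAY)
    thr=(int(g[seed[1],seed[0]])+30)//2
    m=(g>thr).astype(np.uint8);_,l=cv2.connectedComponents(m);b=(l==l[seed[1],seed[0]]).astype(np.uint8)
    c=max(cv2.findContours(b,cv2.RETR_EXTERNAL,cv2.CHAIN_APPROX_NONE)[0],key=len)
    e=cv2.fitEllipse(c);print(n,b.sum(),np.round(e[0],1),np.round(e[1],1),round(e[2]))
    # sample ellipse, inflate contour half px
    O.append((n,K,T,c[:,0].astype(float)))
def res(p,O,full=False):
    c=p[:3];t,ph=p[3],p[4];r=p[5]
    nz=np.array([np.sin(t)*np.cos(ph),np.sin(t)*np.sin(ph),np.cos(t)])
    a=np.cross([0,0,1],nz);a/=np.linalg.norm(a);bb=np.cross(nz,a);out=[]
    for n,K,T,q in O:
        d=np.c_[q,np.ones(len(q))]@np.linalg.inv(K).T@T[:3,:3].T
        o=T[:3,3];k=((c-o)@nz)/(d@nz);P=o+d*k[:,None]-c
        rr=np.hypot(P@a,P@bb)-r
        px=K[0,0]/np.linalg.norm(c-o); out.append(rr*px/np.sqrt(len(q))*10)
    return np.concatenate(out)
p0=[.575,.14,.115,.5,np.radians(160),.0185]
for sel in [["w1","w2","w3","w4"],["w1","w2","w4"],["w1","w2","w3","w4","scene","side"]]:
    OO=[o for o in O if o[0] in sel]
    f=least_squares(res,p0,args=(OO,),loss='soft_l1')
    p=f.x;print(sel,p[:3].round(4),"tilt",np.degrees(p[3]).round(1),"az",np.degrees(p[4]).round(1),"r",p[5].round(4),"rms",np.sqrt(np.mean(f.fun**2)).round(2))
E
python3 win.py
```

```text
w1 2010 [348.7 164.4] [48.3 51.2] 2
w2 5324 [473.9 239.3] [79. 84.] 118
w3 14474 [484.1 167.9] [127.3 142.9] 79
w4 1656 [376.7 167.3] [44.2 45.9] 45
scene 74948 [354.3 278.4] [316.5 532.4] 80
side 84476 [282.5 267.2] [282.1 563.3] 89
['w1', 'w2', 'w3', 'w4'] [0.5861 0.1321 0.1043] tilt 25.7 az 162.2 r 0.0202 rms 0.25
['w1', 'w2', 'w4'] [0.5861 0.1321 0.1042] tilt 25.3 az 162.3 r 0.0201 rms 0.27
['w1', 'w2', 'w3', 'w4', 'scene', 'side'] [0.7894 0.3916 0.15  ] tilt 151.5 az 142.5 r 0.3513 rms 15.37
```

```bash
python3 - <<'E'
from workcell import env
from h import *
def circ(c,t,ph,r):
    nz=np.array([np.sin(t)*np.cos(ph),np.sin(t)*np.sin(ph),np.cos(t)]);a=np.cross([0,0,1],nz);a/=np.linalg.norm(a);b=np.cross(nz,a)
    th=np.linspace(0,2*np.pi,60);return c+r*(np.cos(th)[:,None]*a+np.sin(th)[:,None]*b)
P=circ(np.array([.5861,.1321,.1043]),np.radians(25.7),np.radians(160.5),.0202)
outs=[]
for n,(x,y) in {"scene":(250,160),"side":(320,200)}.items():
    K,T=camT(env,n);im=cv2.imread(f"pics/{n}0.png")[y:y+60,x:x+70];im=cv2.resize(im,None,fx=6,fy=6,interpolation=cv2.INTER_CUBIC)
    q=((proj(K,T,P)-[x,y]+.5)*6-.5).astype(int);cv2.polylines(im,[q],True,(0,0,255),1);outs.append(im)
cv2.imwrite("pics/chk.png",np.hstack(outs)[:, :800])
E
```

```text
(no output)
```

View pics/chk.png

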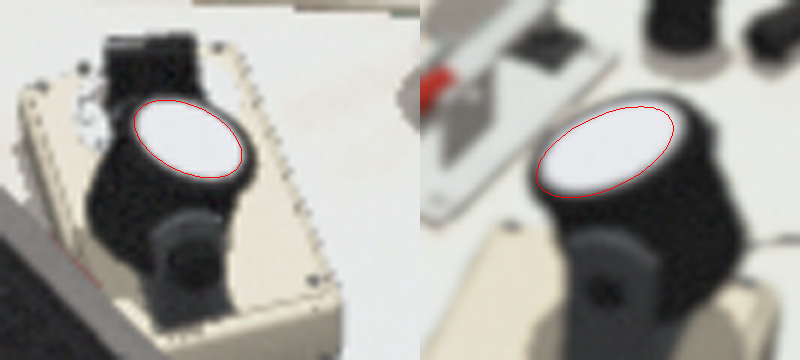

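```bash
python3 - <<'E'
from workcell import env
from h import *
K,T=camT(env,"scene")
for nm,uv,z in [("wallbot",(437,210),0),("wallbot",(440,300),0),("restcorner BL",(230+378/3,140+500/3),.012),("BR",(230+472/3,140+508/3),.012),("TL",(230+388/3,140+380/3),.012),("butt",(230+458/3,140+245/3),.155),
  ("bottle",(230+405/3,140+262/3),0)]:
    print(nm,plane(K,T,uv,z).round(3))
im=cv2.imread("pics/scene0.png")[180:400,340:500];cv2.imwrite("pics/sc1.png",cv2.resize(im,None,fx=2.7,fy=2.7,interpolation=cv2.INTER_CUBIC))
E
```

```text
wallbot [0.299 0.345 0.   ]
wallbot [0.477 0.5   0.   ]
restcorner BL [0.619 0.411 0.012]
BR [0.577 0.453 0.012]
TL [0.553 0.35  0.012]
butt [0.529 0.368 0.155]
bottle [0.466 0.277 0.   ]
```

View pics/sc1.png

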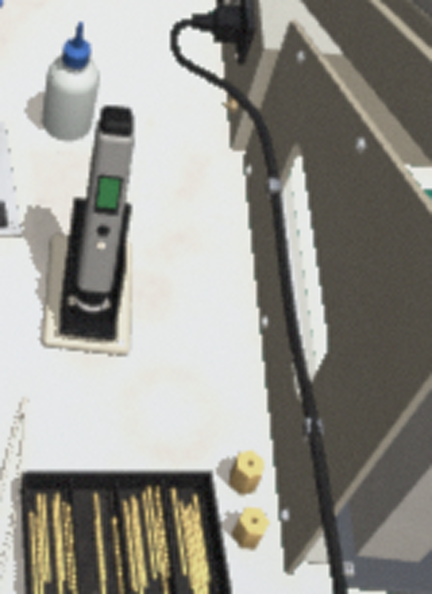

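{"fn": "play_rows", "kwargs": {
  "increments": [-0.6,0.8,0.3,0,0,0,-0.4,0.87,0.37,0,0,0,-0.3,0.87,0.37,0,0,0,-0.25,0.87,0.37,0,0,0,-0.2,0.87,0.37,0,0,0]
}}

```text
time_s: 6.83
eef_pos: [0.5636, 0.2278, 0.2812]
tool_rot: [-107.3, 89.9, -91.9]
force: [0.6, -0.2, 0.3]
finger_gap: 0.0254
```

{"fn": "play_rows", "kwargs": {
  "increments": [-0.2,0.9,0.4,0,0,0,-0.2,0.9,0.4,0,0,0,-0.2,0.9,0.4,0,0,0,0,0,0,0,0,0],
  "hand": 0.3
}}

```text
time_s: 7.17
eef_pos: [0.5754, 0.3222, 0.2989]
tool_rot: [79.2, 89.8, 95.1]
force: [-1.1, 1.1, 0.1]
finger_gap: 0.0598
```

{"fn": "play_rows", "kwargs": {
  "increments": [0,0,0,0,0,0]
}}

```text
time_s: 7.25
eef_pos: [0.576, 0.3167, 0.298]
tool_rot: [-164.1, 89.9, -148.4]
force: [0.3, -1.1, 0.4]
finger_gap: 0.0598
```

```bash
python3 snap.py w5
python3 - <<'E'
import cv2
im=cv2.imread('pics/w5.png');cv2.imwrite('pics/w5b.png',cv2.resize(im,(800,500),interpolation=cv2.INTER_CUBIC))
E
```

```text
7.25 [0.576  0.3167 0.298 ] [[-0.001, -0.27, 0.963], [-0.001, 0.963, 0.27], [-1.0, -0.0, -0.001]] [-25.7  23.   -9.5  85.1   3.9  72.3 -20.1] [ 0.3 -1.1  0.4] 0.0597965813534913
```

View pics/w5b.png

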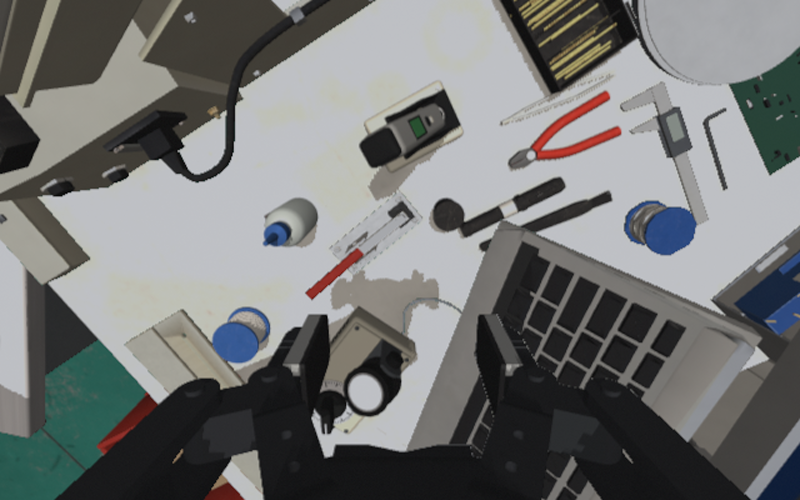

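```bash
python3 - <<'E'
import cv2
im=cv2.imread('pics/w5.png')[55:165,275:385];cv2.imwrite('pics/w5c.png',cv2.resize(im,None,fx=5.4,fy=5.4,interpolation=cv2.INTER_CUBIC))
im=cv2.imread('pics/scene0.png')[210:315,345:400];cv2.imwrite('pics/sc2.png',cv2.resize(im,None,fx=5.6,fy=5.6,interpolation=cv2.INTER_CUBIC))
E
```

```text
(no output)
```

View pics/w5c.png

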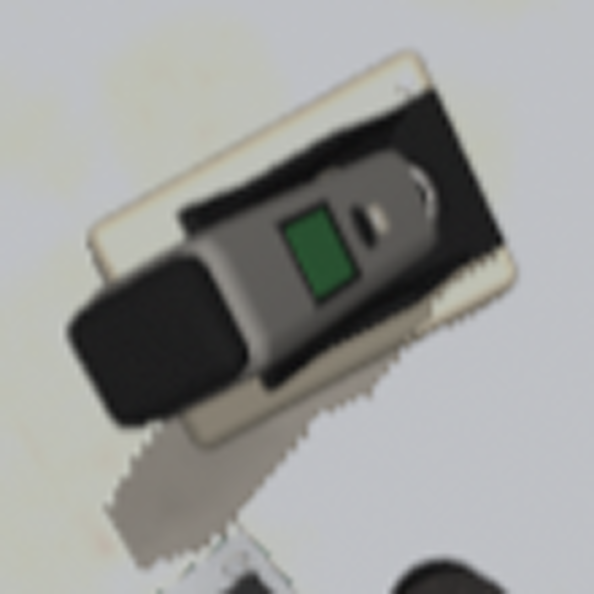

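View pics/sc2.png

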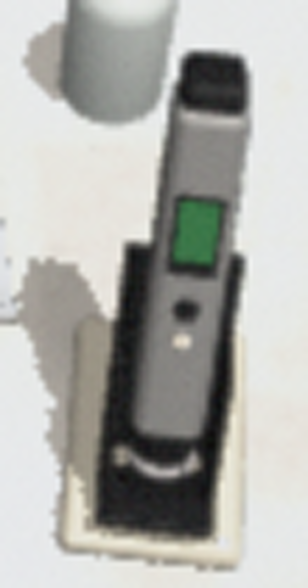

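```bash
cat > met.py <<'E'
import pickle
from h import *
from workcell import env
Kw,Tw,s=pickle.load(open("w5.pkl","rb"));Ks,Ts=camT(env,"scene")
w=lambda p:((p[0]+.5)/5.4-.5+275,(p[1]+.5)/5.4-.5+55)
sc=lambda p:((p[0]+.5)/5.6-.5+345,(p[1]+.5)/5.6-.5+210)
rc=[plane(Kw,Tw,w(p),.012) for p in [(92,235),(418,48),(518,278),(203,447)]]
for a,b in zip(rc,rc[1:]+rc[:1]): print(np.linalg.norm(b-a).round(4),np.degrees(np.arctan2(*(b-a)[1::-1])).round(1))
c=np.mean(rc,0);print("rest c",c.round(4))
D=[]
for a,b in [((278,222),(228,200)),((316,305),(178,198)),((325,203),(220,272)),((360,283),(168,268)),((180,212),(243,256)),((268,385),(128,245))]:
    P=tri([(Kw,Tw,w(a)),(Ks,Ts,sc(b))]);D.append(P)
    print(P.round(4),"resid",(proj(Kw,Tw,P)[0]-w(a)).round(1))
D=np.array(D)
print("y dir",(D[0]-D[1]).round(4),(D[2]-D[3]).round(4),"zdir",(D[0]-D[2]).round(4),(D[1]-D[3]).round(4))
E
python3 met.py
```

```text
0.0892 43.8
0.0583 -47.5
0.0884 -136.7
0.0577 133.3
rest c [0.5649 0.3992 0.012 ]
[0.5551 0.4016 0.1431] resid [-0.3 -0.7]
[0.5653 0.3904 0.1409] resid [-0.2 -0.7]
[0.5622 0.4084 0.1184] resid [-0.5 -1.4]
[0.5727 0.3965 0.1167] resid [-0.3 -1.1]
[0.5363 0.3994 0.0928] resid [-0.1 -0.4]
[0.5623 0.3719 0.0919] resid [-0.1 -0.3]
y dir [-0.0101  0.0113  0.0022] [-0.0105  0.0119  0.0017] zdir [-0.0071 -0.0068  0.0248] [-0.0074 -0.0062  0.0242]
```

{"fn": "play_rows", "kwargs": {
  "increments": [0,0,0,-1,0,0,0,0,0,-1,0,0,0,0,0,-1,0,0,0,0,0,-1,0,0,0,0,0,-1,0,0],
  "hand": 0.35
}}

```text
time_s: 7.72
eef_pos: [0.5768, 0.3128, 0.2983]
tool_rot: [-145.7, 89.9, -105.1]
force: [0.2, 0.1, 0.8]
finger_gap: 0.0555
```

{"fn": "play_rows", "kwargs": {
  "increments": [0,0,0,-1,0,0,0,0,0,-1,0,0,0,0,0,-1,0,0,0,0,0,-1,0,0,0,0,0,-1,0,0]
}}

```text
time_s: 8.13
eef_pos: [0.5768, 0.3127, 0.2983]
tool_rot: [-169.1, 89.9, -103.5]
force: [0.2, 0.6, 0.3]
finger_gap: 0.055
```

{"fn": "play_rows", "kwargs": {
  "increments": [0,0,0,-1,0,0,0,0,0,-1,0,0,0,0,0,-1,0,0,0,0,0,-1,0,0,0,0,0,-1,0,0]
}}

```text
time_s: 8.55
eef_pos: [0.5769, 0.3127, 0.2983]
tool_rot: [169.2, 89.9, -100.3]
force: [-0.1, -0.3, 0.1]
finger_gap: 0.0556
```

{"fn": "play_rows", "kwargs": {
  "increments": [0,0,0,-1,0,0,0,0,0,-1,0,0,0,0,0,-1,0,0,0,0,0,-1,0,0,0,0,0,-1,0,0]
}}

```text
time_s: 8.97
eef_pos: [0.5769, 0.3127, 0.2982]
tool_rot: [145.8, 89.8, -98.6]
force: [0.3, 0.5, -0.4]
finger_gap: 0.0552
```

{"fn": "play_rows", "kwargs": {
  "increments": [0,0,0,-1,0,0,0,0,0,-1,0,0,0,0,0,-1,0,0,0,0,0,-0.6,0,0,0,0,0,0,0,-1]
}}

```text
time_s: 9.38
eef_pos: [0.5782, 0.3149, 0.2971]
tool_rot: [-89.6, 85.0, 43.9]
force: [0.2, -1.4, 0.3]
finger_gap: 0.0558
```

{"fn": "play_rows", "kwargs": {
  "increments": [0,0,0,0,0,-1,0,0,0,0,0,-1,0,0,0,0,0,-1,0,0,0,0,0,0,0,0,0,0,0,0]
}}

```text
time_s: 9.8
eef_pos: [0.5764, 0.3124, 0.2983]
tool_rot: [-90.3, 70.2, 43.0]
force: [0.9, -0.5, 0.1]
finger_gap: 0.0552
```

```bash
python3 snap.py w6
cat > goto.py <<'E'
# print tool-frame deltas from measured pose to target grasp TCP offset back along axis
import sys
from workcell import env
from h import *
def need(s,p,Rt):
    Rc=rot(s['tool_rot']);d=Rc.T@(np.array(p)-s['eef_pos']);rv=R.from_matrix(Rc.T@Rt).as_rotvec(degrees=True)
    print("shift units",(d/.03).round(2),"turn units",(rv/5).round(2))
psi=np.radians(43.4);t=np.radians(20)
zm=np.array([-np.sin(t)*np.cos(psi),-np.sin(t)*np.sin(psi),np.cos(t)]);ym=np.array([-np.sin(psi),np.cos(psi),0])
Rt=np.c_[-zm,np.cross(ym,-zm),ym];S=np.array([.582,.4165,.017])
if __name__=="__main__":
    back=float(sys.argv[1]);need(env.read_state(),S+zm*(.128-.0187+back),Rt)
E
python3 goto.py 0.08
python3 - <<'E'
import cv2
im=cv2.imread('pics/w6.png');cv2.imwrite('pics/w6b.png',cv2.resize(im,(800,500),interpolation=cv2.INTER_CUBIC))
E
```

```text
9.8 [0.5764 0.3124 0.2983] [[0.248, -0.684, -0.686], [0.231, -0.646, 0.728], [-0.941, -0.339, -0.002]] [ -1.1  16.9 -36.   99.1   9.3  47.7  94. ] [ 0.9 -0.5  0.1] 0.055234151144481554
shift units [3.37 0.89 2.38] turn units [-0.   -0.02 -0.02]
```

View pics/w6b.png

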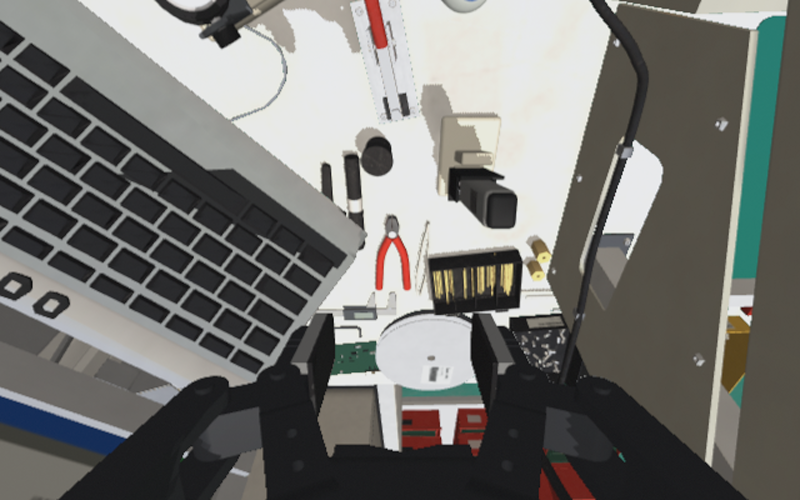

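```bash
cat > ov.py <<'E'
import pickle,sys
from h import *
from goto import *
n=sys.argv[1]
K,T,s=pickle.load(open(n+".pkl","rb"));im=cv2.imread(f"pics/{n}.png")
xm=np.cross(ym,zm);k=5
c=proj(K,T,S+zm*.15)[0];x0,y0=[int(max(0,v)) for v in c-[60,55]]
im=cv2.resize(im[y0:y0+110,x0:x0+120],None,fx=k,fy=k,interpolation=cv2.INTER_CUBIC)
for z in (.030,.165):
    P=np.array([S+zm*z+xm*a*.0145+ym*b*.012 for a,b in [(1,1),(1,-1),(-1,-1),(-1,1)]])
    q=((proj(K,T,P)-[x0,y0]+.5)*k-.5).astype(int);cv2.polylines(im,[q],True,(0,0,255) if z>.1 else (255,0,0),1)
cv2.imwrite(f"pics/{n}ov.png",im)
E
python3 ov.py w6; python3 ov.py w5
```

```text
(no output)
```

View pics/w6ov.png

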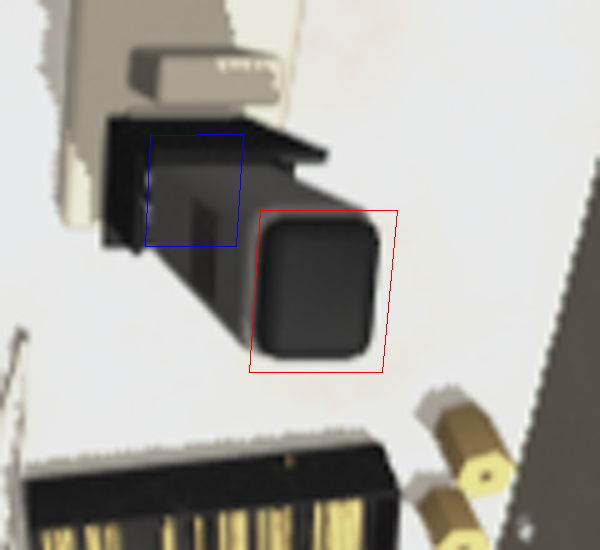

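View pics/w5ov.png

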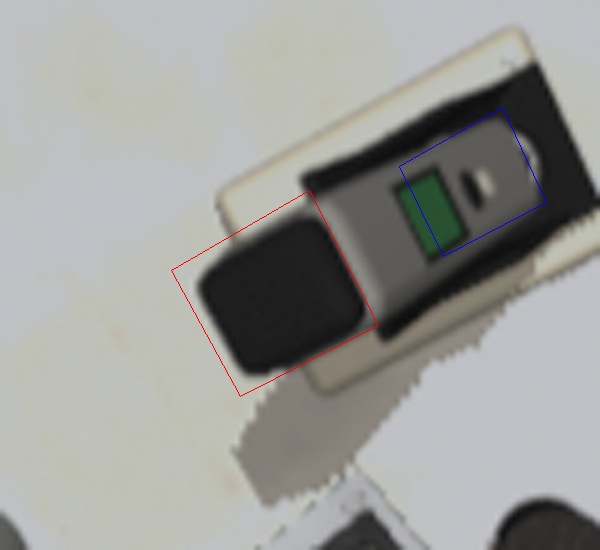

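{"fn": "play_rows", "kwargs": {
  "increments": [0,0.3,0.8,0,0,0,0.5,0.3,0.8,0,0,0,0.8,0.29,0.74,0,0,0,1,0,0,0,0,0,0.9,0,0,0,0,0]
}}

```text
time_s: 10.27
eef_pos: [0.5332, 0.3744, 0.1991]
tool_rot: [-90.1, 70.0, 43.6]
force: [2.3, -1.3, -0.0]
finger_gap: 0.0552
```

{"fn": "play_rows", "kwargs": {
  "increments": [0,0,0,0,0,0,0,0,0,0,0,0]
}}

```text
time_s: 10.43
eef_pos: [0.5338, 0.3725, 0.1983]
tool_rot: [-89.8, 70.2, 43.7]
force: [0.4, 0.2, 0.2]
finger_gap: 0.0557
```

```bash
sed -i 's/\[.582,.4165,.017\]/[.5829,.4156,.017]/' goto.py; python3 snap.py w7; python3 goto.py 0
python3 - <<'E'
import cv2
im=cv2.imread('pics/w7.png');cv2.imwrite('pics/w7b.png',cv2.resize(im,(800,500),interpolation=cv2.INTER_CUBIC))
E
```

```text
10.4333 [0.5338 0.3725 0.1983] [[0.245, -0.682, -0.689], [0.234, -0.647, 0.725], [-0.941, -0.339, 0.001]] [-11.3  21.5 -33.2 107.   18.2  35.9  79.9] [0.4 0.2 0.2] 0.05574507319395311
shift units [ 2.83  0.06 -0.08] turn units [0.02 0.01 0.  ]
```

View pics/w7b.png

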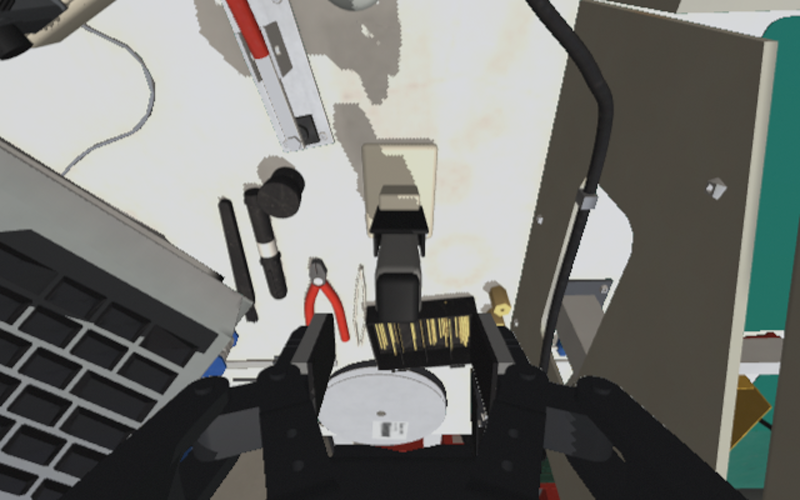

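{"fn": "play_rows", "kwargs": {
  "increments": [0.6,0.02,-0.02,0,0,0,0.7,0.02,-0.02,0,0,0,0.7,0.02,-0.02,0,0,0,0.53,0,-0.02,0,0,0,0.3,0,0,0,0,0]
}}

```text
time_s: 10.9
eef_pos: [0.5562, 0.3891, 0.1189]
tool_rot: [-90.1, 70.0, 43.4]
force: [-0.1, -1.3, 0.1]
finger_gap: 0.0554
```

{"fn": "play_rows", "kwargs": {
  "increments": [0,0,0,0,0,0,0,0,0,0,0,0]
}}

```text
time_s: 11.07
eef_pos: [0.5555, 0.3896, 0.1199]
tool_rot: [-90.0, 69.9, 43.5]
force: [-0.0, -0.4, 0.0]
finger_gap: 0.0553
```

```bash
python3 snap.py w8; python3 goto.py 0
python3 - <<'E'
import cv2
im=cv2.imread('pics/w8.png');cv2.imwrite('pics/w8b.png',cv2.resize(im,(800,500),interpolation=cv2.INTER_CUBIC))
E
```

```text
11.0667 [0.5555 0.3896 0.1199] [[0.249, -0.681, -0.688], [0.236, -0.647, 0.725], [-0.939, -0.343, -0.0]] [-16.6  28.7 -27.8 107.6  24.8  28.3  74.4] [-0.  -0.4  0. ] 0.055325623619887646
shift units [0.03 0.   0.  ] turn units [0.02 0.   0.02]
```

View pics/w8b.png

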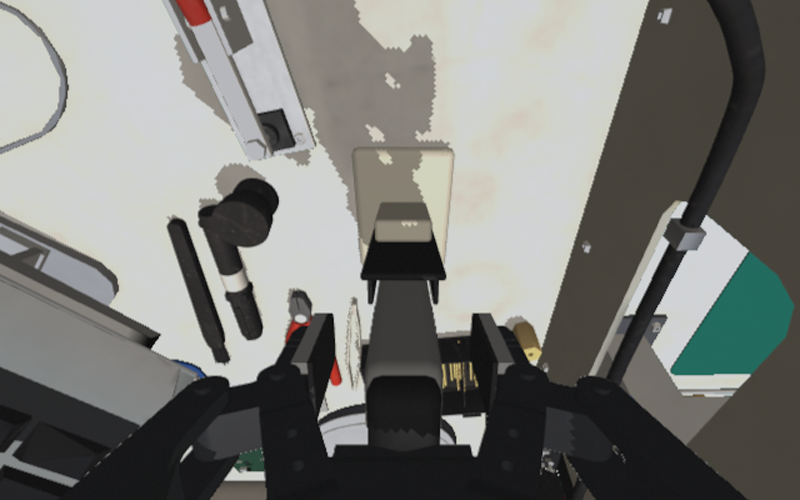

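{"fn": "play_rows", "kwargs": {
  "increments": [0,0,0,0,0,0,0,0,0,0,0,0,0,0,0,0,0,0,0,0,0,0,0,0],
  "hand": 1.0,
  "squeeze": 50
}}

```text
time_s: 11.45
eef_pos: [0.5554, 0.3894, 0.1203]
tool_rot: [-90.1, 69.9, 43.4]
force: [-1.7, -1.5, 5.5]
finger_gap: 0.0236
```

{"fn": "play_rows", "kwargs": {
  "increments": [0,0,0,0,0,0]
}}

```text
time_s: 11.53
eef_pos: [0.5554, 0.3894, 0.1203]
tool_rot: [-90.1, 69.9, 43.4]
force: [-3.0, -2.5, 5.8]
finger_gap: 0.0233
```

```bash
python3 snap.py g0; python3 goto.py 0
```

```text
11.5333 [0.5554 0.3894 0.1203] [[0.249, -0.681, -0.688], [0.236, -0.647, 0.725], [-0.939, -0.343, -0.001]] [-16.6  28.7 -27.8 107.7  24.8  28.3  74.3] [-3.  -2.5  5.8] 0.02329511121747512
shift units [ 0.03 -0.01  0.  ] turn units [0.02 0.   0.02]
```

{"fn": "play_rows", "kwargs": {
  "increments": [-0.2,0,0,0,0,0,-0.4,0,0,0,0,0,-0.6,0,0,0,0,0,-0.7,0,0,0,0,0,-0.7,0,0,0,0,0]
}}

```text
time_s: 12.0
eef_pos: [0.5346, 0.37, 0.193]
tool_rot: [-90.0, 70.1, 43.5]
force: [0.2, 0.0, -1.0]
finger_gap: 0.0233
```

{"fn": "play_rows", "kwargs": {
  "increments": [-0.8,0,0,0,0,0,-0.8,0,0,0,0,0,-0.8,0,0,0,0,0,-0.8,0,0,0,0,0,-0.6,0,0,0,0,0]
}}

```text
time_s: 12.42
eef_pos: [0.5061, 0.3432, 0.3014]
tool_rot: [-90.1, 70.0, 43.4]
force: [-0.6, 0.2, -2.0]
finger_gap: 0.0234
```

{"fn": "play_rows", "kwargs": {
  "increments": [-0.3,0,0,0,0,0,0,0,0,0,0,0]
}}

```text
time_s: 12.58
eef_pos: [0.505, 0.3417, 0.3103]
tool_rot: [-90.3, 69.8, 43.2]
force: [0.8, 0.0, -1.8]
finger_gap: 0.0234
```

```bash
python3 snap.py w9
cat > lampgo.py <<'E'
import sys
from goto import *
W=np.array([.5868,.132,.1045]);tl=np.radians(26);az=np.radians(160.5)
n=np.array([np.sin(tl)*np.cos(az),np.sin(tl)*np.sin(az),np.cos(tl)])
yl=np.array([-np.sin(az-np.pi),np.cos(az-np.pi),0]);RL=np.c_[-n,np.cross(yl,-n),yl]
if __name__=="__main__":
    d=float(sys.argv[1]);need(env.read_state(),W+n*(d+.110),RL)
E
python3 lampgo.py .12
python3 - <<'E'
import cv2
from workcell import env
im=cv2.imread('pics/w9.png');cv2.imwrite('pics/w9b.png',cv2.resize(im,(800,500),interpolation=cv2.INTER_CUBIC))
cv2.imwrite('pics/s9.png',env.read_camera('side'))
E
```

```text
12.5833 [0.505  0.3417 0.3103] [[0.251, -0.681, -0.688], [0.236, -0.646, 0.726], [-0.939, -0.345, -0.002]] [ -3.4  11.4 -38.6 104.1   8.3  47.   88.7] [ 0.8  0.  -1.8] 0.0234237770696695
shift units [-1.57  4.06 -3.95] turn units [11.6   4.92 -1.07]
```

View pics/w9b.png

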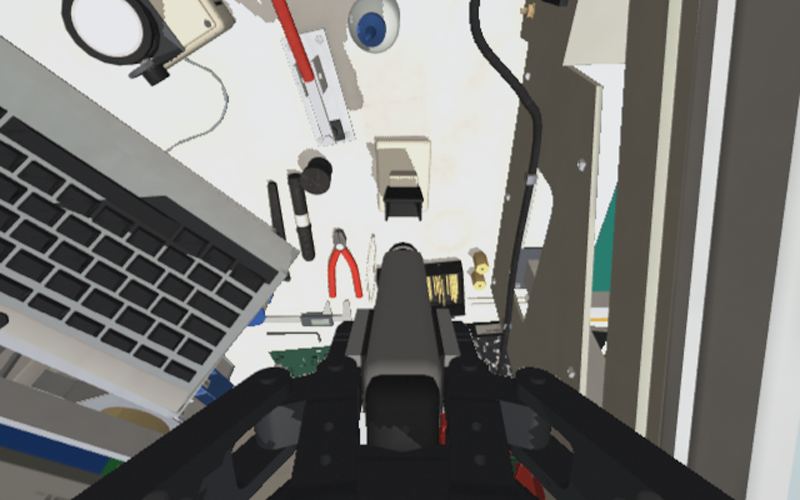

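View pics/s9.png

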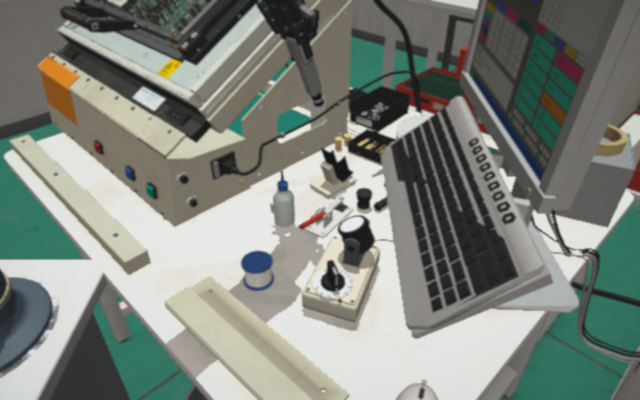

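{"fn": "play_rows", "kwargs": {
  "increments": [0,0,0,0.89,0.38,-0.08,0,0,0,0.89,0.38,-0.08,0,0,0,0.89,0.38,-0.08,0,0,0,0.89,0.38,-0.08,0,0,0,0.89,0.38,-0.08]
}}

```text
time_s: 13.1
eef_pos: [0.5045, 0.3413, 0.3056]
tool_rot: [-92.4, 68.0, 16.9]
force: [0.0, -0.2, -2.0]
finger_gap: 0.0236
```

{"fn": "play_rows", "kwargs": {
  "increments": [0,0,0,0.89,0.38,-0.08,0,0,0,0.89,0.38,-0.08,0,0,0,0.89,0.38,-0.08,0,0,0,0.89,0.38,-0.08,0,0,0,0.89,0.38,-0.08]
}}

```text
time_s: 13.52
eef_pos: [0.5044, 0.3416, 0.3055]
tool_rot: [-92.1, 65.5, -7.0]
force: [-0.5, -0.0, -2.1]
finger_gap: 0.024
```

{"fn": "play_rows", "kwargs": {
  "increments": [0,0,0,0.89,0.38,-0.08,0,0,0,0.89,0.38,-0.08,0,0,0,0.89,0.38,-0.08,0,0,0,0,0,0]
}}

```text
time_s: 13.85
eef_pos: [0.5042, 0.3434, 0.3053]
tool_rot: [-90.8, 64.3, -20.0]
force: [0.5, 0.7, -1.3]
finger_gap: 0.0233
```

```bash
python3 snap.py w10;python3 lampgo.py .12
```

```text
13.85 [0.5042 0.3434 0.3053] [[0.408, -0.851, 0.33], [-0.149, 0.295, 0.944], [-0.901, -0.434, -0.006]] [-28.6  14.3 -26.  101.5  35.3  62.5   1.4] [ 0.5  0.7 -1.3] 0.023345830649654065
shift units [ 0.53 -1.45 -5.72] turn units [ 0.09 -0.04 -0.05]
```

{"fn": "play_rows", "kwargs": {
  "increments": [0,-0.2,-0.6,0.09,-0.04,-0.05,0,-0.2,-0.8,0,0,0,0.1,-0.2,-0.9,0,0,0,0.1,-0.2,-0.9,0,0,0,0.1,-0.2,-0.9,0,0,0]
}}

```text
time_s: 14.32
eef_pos: [0.4924, 0.2138, 0.3118]
tool_rot: [-89.8, 63.9, -19.4]
force: [0.6, 0.3, -2.6]
finger_gap: 0.0238
```

{"fn": "play_rows", "kwargs": {
  "increments": [0.1,-0.25,-0.8,0,0,0,0.1,-0.2,-0.6,0,0,0,0,0,-0.2,0,0,0,0,0,0,0,0,0,0,0,0,0,0,0]
}}

```text
time_s: 14.73
eef_pos: [0.4905, 0.1661, 0.3131]
tool_rot: [-89.5, 63.8, -19.2]
force: [0.2, 0.5, -0.9]
finger_gap: 0.0231
```

```bash
python3 snap.py w11;python3 lampgo.py .12
python3 - <<'E'
import cv2
from workcell import env
im=cv2.imread('pics/w11.png');cv2.imwrite('pics/w11b.png',cv2.resize(im,(800,500),interpolation=cv2.INTER_CUBIC))
E
```

```text
14.7333 [0.4905 0.1661 0.3131] [[0.416, -0.845, 0.336], [-0.145, 0.303, 0.942], [-0.898, -0.441, 0.004]] [-15.2   0.8 -20.7 115.2  27.7  51.8  19.5] [ 0.2  0.5 -0.9] 0.02312774754305828
shift units [ 0.08 -0.02 -0.03] turn units [-0.03  0.03  0.03]
```

View pics/w11b.png

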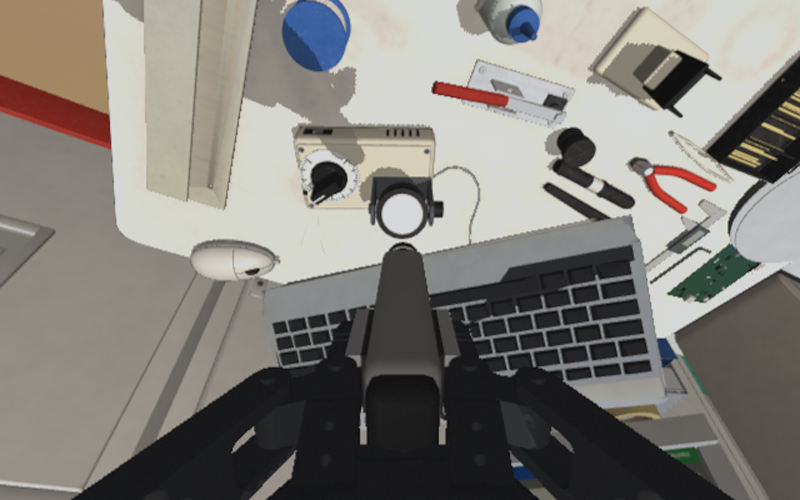

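```bash
sed -e 's/("w4",(376,167))\]/("w4",(376,167)),("w9",(87,23)),("w11",(322,170))]/' -e 's/^for n,seed in \[("scene".*/for n,seed in []:/' -e 's/\["w1","w2","w4"\],.*:/["w11","w1","w2","w3","w4"],["w11","w9","w1","w4"]]:/' win.py > win2.py; python3 win2.py
```

```text
w1 2010 [348.7 164.4] [48.3 51.2] 2
w2 5324 [473.9 239.3] [79. 84.] 118
w3 14474 [484.1 167.9] [127.3 142.9] 79
w4 1656 [376.7 167.3] [44.2 45.9] 45
w9 2098 [85.9 20.5] [43.3 60.7] 116
w11 854 [321.4 170.9] [31.8 32.5] 88
['w1', 'w2', 'w3', 'w4'] [0.5861 0.1321 0.1043] tilt 25.7 az 162.2 r 0.0202 rms 0.25
['w11', 'w1', 'w2', 'w3', 'w4'] [0.5861 0.1322 0.1043] tilt 25.7 az 161.9 r 0.0202 rms 0.26
['w11', 'w9', 'w1', 'w4'] [0.5864 0.1321 0.1037] tilt 25.4 az 158.4 r 0.0201 rms 0.8
```

{"fn": "play_rows", "kwargs": {
  "increments": [0.3,0,-0.03,0,0,0,0.6,0,0,0,0,0,0.6,0,0,0,0,0,0.5,0,0,0,0,0,0.3,0,0,0,0,0]
}}

```text
time_s: 15.2
eef_pos: [0.519, 0.1549, 0.2487]
tool_rot: [-89.8, 64.0, -19.5]
force: [-1.4, -0.3, -2.4]
finger_gap: 0.0233
```

{"fn": "play_rows", "kwargs": {
  "increments": [0.2,0,0,0,0,0,0,0,0,0,0,0,0,0,0,0,0,0]
}}

```text
time_s: 15.45
eef_pos: [0.5217, 0.1543, 0.2459]
tool_rot: [-89.6, 63.8, -19.2]
force: [0.6, 0.2, -1.6]
finger_gap: 0.0235
```

```bash
python3 snap.py w12;python3 lampgo.py .04
python3 - <<'E'
import cv2
from workcell import env
im=cv2.imread('pics/w12.png');cv2.imwrite('pics/w12b.png',cv2.resize(im[60:280,200:440],None,fx=2.7,fy=2.7,interpolation=cv2.INTER_CUBIC))
cv2.imwrite('pics/s12.png',cv2.resize(env.read_camera('side')[100:300,280:480],(600,600),interpolation=cv2.INTER_CUBIC))
cv2.imwrite('pics/sc12.png',cv2.resize(env.read_camera('scene')[100:250,200:350],(600,600),interpolation=cv2.INTER_CUBIC))
E
```

```text
15.45 [0.5217 0.1543 0.2459] [[0.416, -0.845, 0.336], [-0.145, 0.303, 0.942], [-0.898, -0.441, 0.003]] [-14.6   7.  -19.1 118.2  34.1  43.6  14.5] [ 0.6  0.2 -1.6] 0.023549751183339643
shift units [0.26 0.02 0.02] turn units [-0.05  0.03  0.04]
```

View pics/w12b.png

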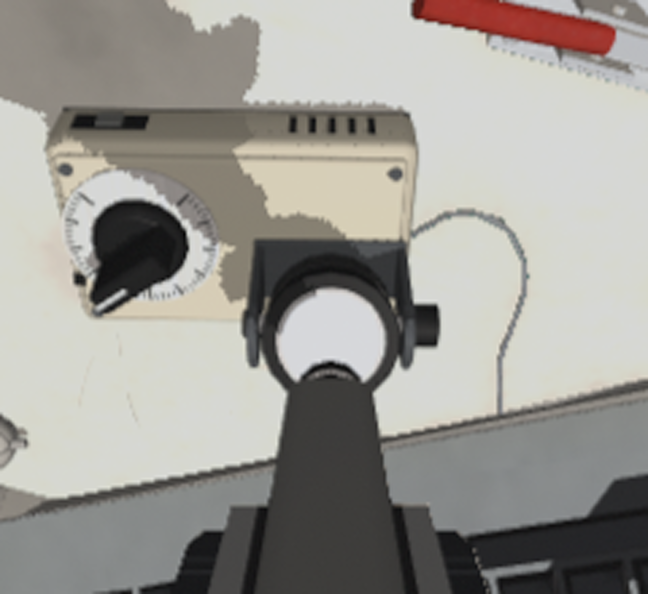

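View pics/s12.png

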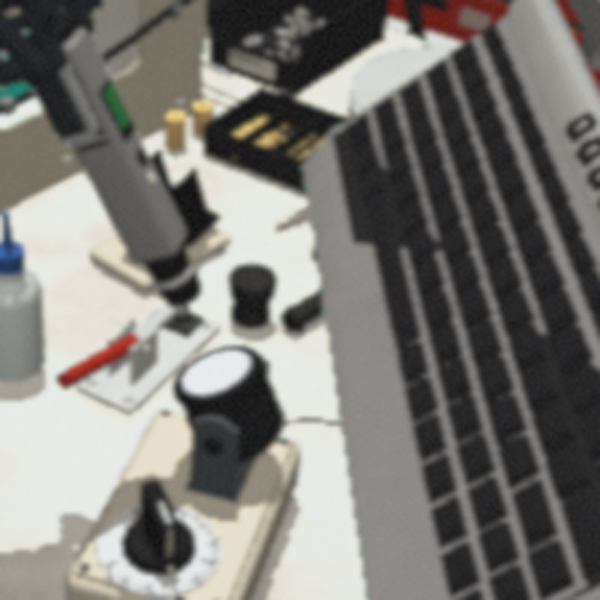

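View pics/sc12.png

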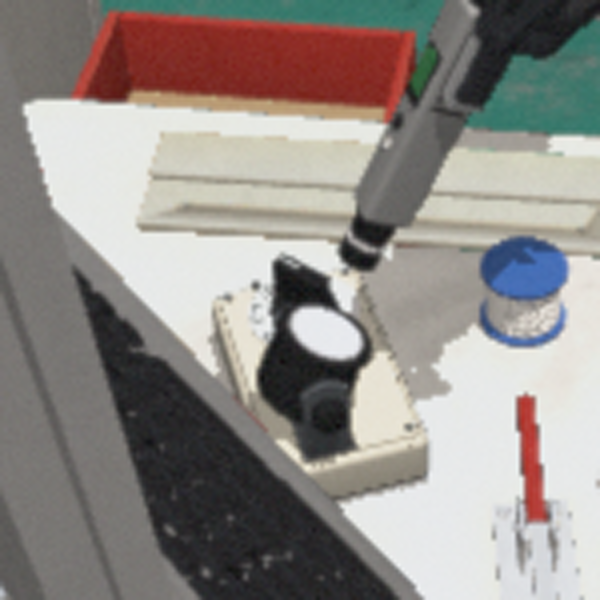

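```bash
python3 - <<'E'
from lampgo import *
Ks,Ts=camT(env,"scene");Kd,Td=camT(env,"side")
for nm,a,b in [("nose",(359,262),(182,297)),("win",(328,334),(217,373))]:
    P=tri([(Ks,Ts,(a[0]/4+200,a[1]/4+100)),(Kd,Td,(b[0]/3+280,b[1]/3+100))])
    q=P-W;xl=np.cross(yl,n);print(nm,P.round(4),"head x,y,z-24:",np.round([q@xl,q@yl,q@n],4))
E
```

```text
nose [0.5687 0.1418 0.1501] head x,y,z-24: [0.0017 0.0032 0.0499]
win [0.5878 0.135  0.104 ] head x,y,z-24: [-0.0003  0.0031 -0.0005]
```

{"fn": "play_rows", "kwargs": {
  "increments": [0.15,0,0,0,0,0,0.15,0,0,0,0,0,0,0,0,0,0,0,0,0,0,0,0,0,0,0,0,0,0,0]
}}

```text
time_s: 16.02
eef_pos: [0.5253, 0.1523, 0.2378]
tool_rot: [-89.6, 63.8, -19.3]
force: [-0.2, 0.0, -0.9]
finger_gap: 0.0235
```

{"fn": "play_rows", "kwargs": {
  "increments": [0,0,0,0,0,0,0,0,0,0,0,0,0,0,0,0,0,0,0,0,0,0,0,0,0,0,0,0,0,0]
}}

```text
time_s: 16.43
eef_pos: [0.5253, 0.1524, 0.2379]
tool_rot: [-89.6, 63.8, -19.3]
force: [0.1, 0.1, -2.0]
finger_gap: 0.0237
```

{"fn": "play_rows", "kwargs": {
  "increments": [0,0,0,0,0,0,0,0,0,0,0,0,0,0,0,0,0,0,0,0,0,0,0,0,0,0,0,0,0,0]
}}

```text
time_s: 16.85
eef_pos: [0.5253, 0.1523, 0.2379]
tool_rot: [-89.6, 63.8, -19.3]
force: [-0.7, -0.2, -1.6]
finger_gap: 0.0235
```

{"fn": "play_rows", "kwargs": {
  "increments": [0,0,0,0,0,0,0,0,0,0,0,0,0,0,0,0,0,0,0,0,0,0,0,0,0,0,0,0,0,0]
}}

```text
time_s: 17.27
eef_pos: [0.5253, 0.1523, 0.2378]
tool_rot: [-89.6, 63.8, -19.3]
force: [0.3, -0.4, -1.3]
finger_gap: 0.0233
```

{"fn": "play_rows", "kwargs": {
  "increments": [0,0,0,0,0,0,0,0,0,0,0,0,0,0,0,0,0,0,0,0,0,0,0,0,0,0,0,0,0,0]
}}

```text
time_s: 17.68
eef_pos: [0.5253, 0.1524, 0.2379]
tool_rot: [-89.6, 63.8, -19.3]
force: [0.3, -0.6, -1.5]
finger_gap: 0.0236
```

{"fn": "play_rows", "kwargs": {
  "increments": [0,0,0,0,0,0,0,0,0,0,0,0,0,0,0,0,0,0,0,0,0,0,0,0,0,0,0,0,0,0]
}}

```text
time_s: 18.1
eef_pos: [0.5254, 0.1523, 0.2379]
tool_rot: [-89.6, 63.8, -19.3]
force: [0.3, 0.4, -3.0]
finger_gap: 0.0233
```

```bash
python3 snap.py w13;python3 lampgo.py .04
python3 - <<'E'
import cv2
from workcell import env
im=cv2.imread('pics/w13.png');cv2.imwrite('pics/w13b.png',cv2.resize(im[60:280,200:440],None,fx=2.7,fy=2.7,interpolation=cv2.INTER_CUBIC))
cv2.imwrite('pics/sc13.png',cv2.resize(env.read_camera('scene')[100:250,200:350],(600,600),interpolation=cv2.INTER_CUBIC))
cv2.imwrite('pics/s13.png',cv2.resize(env.read_camera('side')[150:250,310:410],(600,600),interpolation=cv2.INTER_CUBIC))
E
```

```text
18.1 [0.5254 0.1523 0.2379] [[0.416, -0.845, 0.337], [-0.146, 0.304, 0.941], [-0.897, -0.441, 0.003]] [-14.5   7.8 -18.8 118.5  35.   42.7  13.7] [ 0.3  0.4 -3. ] 0.023307100810018182
shift units [-0.06  0.01  0.04] turn units [-0.05  0.02  0.03]
```

View pics/sc13.png

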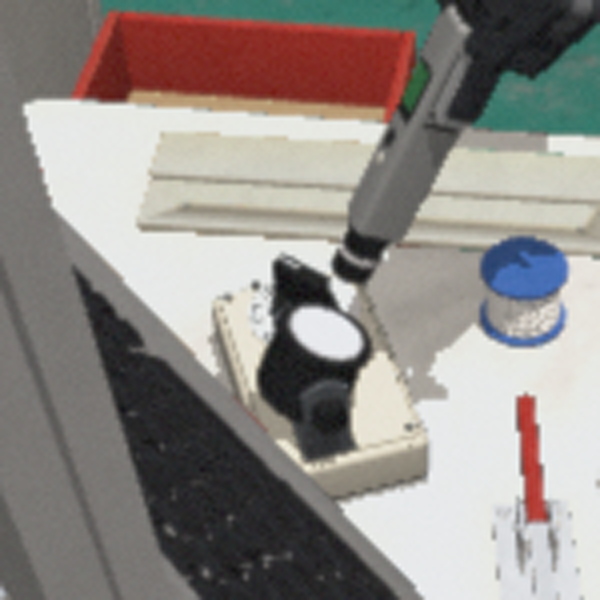

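View pics/s13.png

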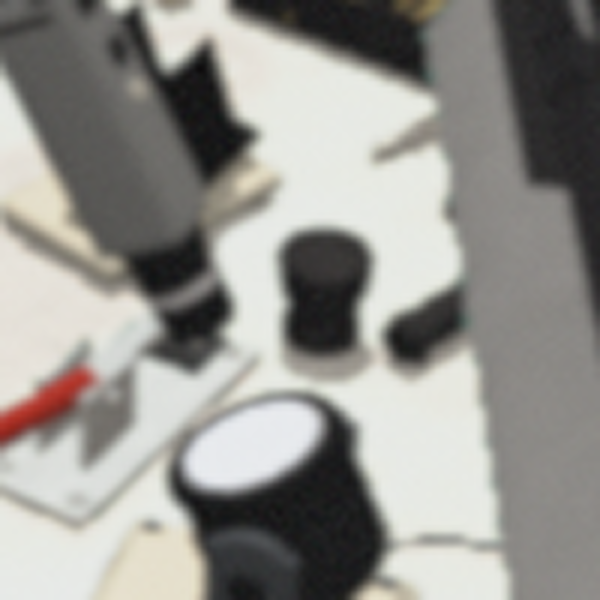

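```bash
python3 - <<'E'
from lampgo import *
Ks,Ts=camT(env,"scene");Kd,Td=camT(env,"side");r=[]
for nm,a,b in [("nose",(352,277),(202,335)),("win",(328,334),(254,447))]:
    P=tri([(Ks,Ts,(a[0]/4+200,a[1]/4+100)),(Kd,Td,(b[0]/6+310,b[1]/6+150))])
    q=P-W;xl=np.cross(yl,n);r.append(np.array([q@xl,q@yl,q@n]));print(nm,P.round(4),r[-1].round(4))
print((r[0]-r[1]).round(4))
print(env.read_state()['time_s'])
E
```

```text
nose [0.5728 0.1389 0.1392] [0.0013 0.0018 0.038 ]
win [0.5878 0.1348 0.1038] [-0.0004  0.003  -0.0007]
[ 0.0016 -0.0012  0.0386]
18.25
```

{"fn": "play_rows", "kwargs": {
  "increments": [-0.3,0,0,0,0,0,-0.6,0,0,0,0,0,-0.7,0,0,0,0,0,-0.7,0,0,0,0,0,-0.6,0,0,0,0,0]
}}

```text
time_s: 18.67
eef_pos: [0.4884, 0.1657, 0.3178]
tool_rot: [-89.5, 63.8, -19.2]
force: [0.6, 0.4, -1.4]
finger_gap: 0.0236
```

{"fn": "play_rows", "kwargs": {
  "increments": [-0.2,0.2,0.4,0,0,0,-0.1,0.2,0.8,0,0,0,-0.1,0.2,0.9,0,0,0,-0.1,0.2,0.9,0,0,0,-0.1,0.2,0.9,0,0,0]
}}

```text
time_s: 19.08
eef_pos: [0.4955, 0.2882, 0.3202]
tool_rot: [-89.5, 63.8, -19.2]
force: [0.6, 1.4, -0.7]
finger_gap: 0.0235
```

{"fn": "play_rows", "kwargs": {
  "increments": [-0.1,0.2,0.9,0,0,0,0,0.2,0.6,0,0,0,0,0,0.3,0,0,0,0,0,0,0,0,0]
}}

```text
time_s: 19.42
eef_pos: [0.5022, 0.3439, 0.3167]
tool_rot: [-89.5, 63.9, -19.1]
force: [-0.3, -0.4, -1.6]
finger_gap: 0.0235
```

```bash
python3 snap.py w14
cat > back.py <<'E'
import sys,pickle
from goto import *
_,_,g=pickle.load(open("g0.pkl","rb"));Rg=rot(g['tool_rot'])
need(env.read_state(),g['eef_pos']-Rg[:,0]*float(sys.argv[1]),Rg)
E
python3 back.py .2
```

```text
19.4167 [0.5022 0.3439 0.3167] [[0.416, -0.846, 0.334], [-0.144, 0.302, 0.942], [-0.898, -0.44, 0.004]] [-27.7  13.6 -27.3 101.1  35.3  63.2   1.2] [-0.3 -0.4 -1.6] 0.023459134204329553
shift units [0.3  0.05 0.04] turn units [-11.64  -4.93   1.1 ]
```

13 rows of (-0.895, -0.379, 0.085).

{"fn": "play_rows", "kwargs": {
  "increments": [0,0,0,-0.9,-0.38,0.085,0,0,0,-0.9,-0.38,0.085,0,0,0,-0.9,-0.38,0.085,0,0,0,-0.9,-0.38,0.085,0,0,0,-0.9,-0.38,0.085]
}}

```text
time_s: 19.88
eef_pos: [0.5026, 0.3393, 0.3173]
tool_rot: [-92.1, 66.1, 2.9]
force: [-0.1, 0.2, -2.0]
finger_gap: 0.0236
```

{"fn": "play_rows", "kwargs": {
  "increments": [0,0,0,-0.9,-0.38,0.085,0,0,0,-0.9,-0.38,0.085,0,0,0,-0.9,-0.38,0.085,0,0,0,-0.9,-0.38,0.085,0,0,0,-0.9,-0.38,0.085]
}}

```text
time_s: 20.3
eef_pos: [0.5026, 0.3391, 0.3171]
tool_rot: [-92.2, 68.6, 27.2]
force: [-0.2, -0.1, -0.8]
finger_gap: 0.0232
```

{"fn": "play_rows", "kwargs": {
  "increments": [0,0,0,-0.9,-0.38,0.085,0,0,0,-0.9,-0.38,0.085,0,0,0,-0.84,-0.37,0.08,0,0,0,0,0,0,0,0,0,0,0,0]
}}

```text
time_s: 20.72
eef_pos: [0.5032, 0.3394, 0.3168]
tool_rot: [-90.3, 70.0, 42.8]
force: [-0.3, 0.1, -1.6]
finger_gap: 0.0236
```

```bash
python3 back.py .1
```

```text
shift units [ 3.65 -0.02  0.03] turn units [-0.05 -0.04 -0.01]
```

{"fn": "play_rows", "kwargs": {
  "increments": [0.5,0,0.01,-0.05,-0.04,0,0.8,-0.02,0.02,0,0,0,0.9,-0.02,0,0,0,0,0.9,-0.02,0,0,0,0,0.55,0,0,0,0,0]
}}

```text
time_s: 21.13
eef_pos: [0.5294, 0.369, 0.2119]
tool_rot: [-89.9, 70.1, 43.8]
force: [-0.5, -0.8, -2.4]
finger_gap: 0.0234
```

{"fn": "play_rows", "kwargs": {
  "increments": [0,0,0,0,0,0,0,0,0,0,0,0,0,0,0,0,0,0]
}}

```text
time_s: 21.38
eef_pos: [0.5303, 0.3702, 0.2161]
tool_rot: [-89.9, 69.8, 43.8]
force: [0.2, 0.4, -0.1]
finger_gap: 0.0236
```

```bash
python3 snap.py w15; python3 back.py 0
python3 - <<'E'
import cv2
im=cv2.imread('pics/w15.png');cv2.imwrite('pics/w15b.png',cv2.resize(im,(800,500),interpolation=cv2.INTER_CUBIC))
E
```

```text
21.3833 [0.5303 0.3702 0.2161] [[0.249, -0.678, -0.692], [0.239, -0.649, 0.722], [-0.939, -0.345, 0.0]] [ -9.8  20.1 -34.7 106.7  17.1  37.3  81.1] [ 0.2  0.4 -0.1] 0.02363451452449382
shift units [ 3.37  0.13 -0.11] turn units [0.05 0.03 0.03]
```

View pics/w15b.png

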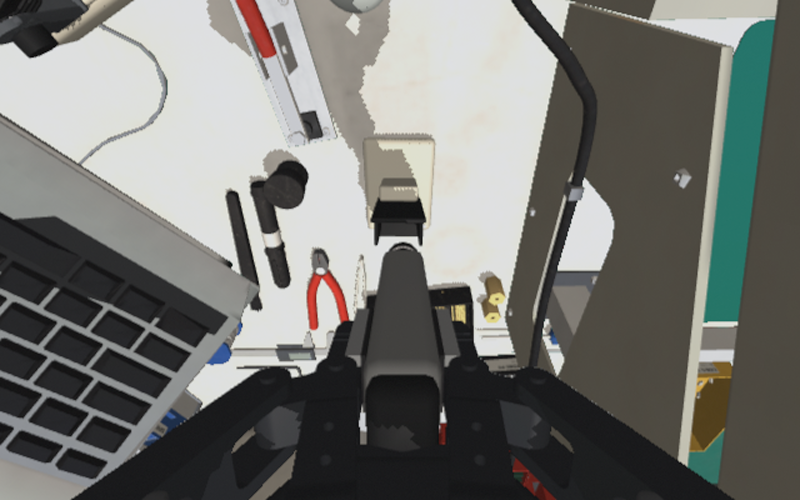

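{"fn": "play_rows", "kwargs": {
  "increments": [0,0.07,-0.11,0.05,0.03,0.03,0.3,0,0,0,0,0,0.4,0,0,0,0,0,0.4,0,0,0,0,0,0.4,0,0,0,0,0]
}}

```text
time_s: 21.85
eef_pos: [0.5423, 0.3764, 0.1699]
tool_rot: [-89.9, 70.1, 43.5]
force: [-0.1, -0.2, -1.7]
finger_gap: 0.0234
```

{"fn": "play_rows", "kwargs": {
  "increments": [0.2,0,0,0,0,0,0,0,0,0,0,0,0,0,0,0,0,0]
}}

```text
time_s: 22.1
eef_pos: [0.5433, 0.3781, 0.165]
tool_rot: [-89.9, 70.2, 43.6]
force: [0.2, -0.5, -1.8]
finger_gap: 0.0234
```

```bash
python3 snap.py w16; python3 back.py 0
python3 - <<'E'
import cv2
im=cv2.imread('pics/w16.png');cv2.imwrite('pics/w16b.png',cv2.resize(im[80:300,200:440],None,fx=2.7,fy=2.7,interpolation=cv2.INTER_CUBIC))
E
```

```text
22.1 [0.5433 0.3781 0.165 ] [[0.246, -0.682, -0.689], [0.234, -0.648, 0.725], [-0.941, -0.339, 0.001]] [-13.   24.6 -31.5 107.4  21.3  32.8  77.4] [ 0.2 -0.5 -1.8] 0.02339405043034103
shift units [ 1.61 -0.   -0.  ] turn units [ 0.    0.01 -0.04]
```

View pics/w16b.png

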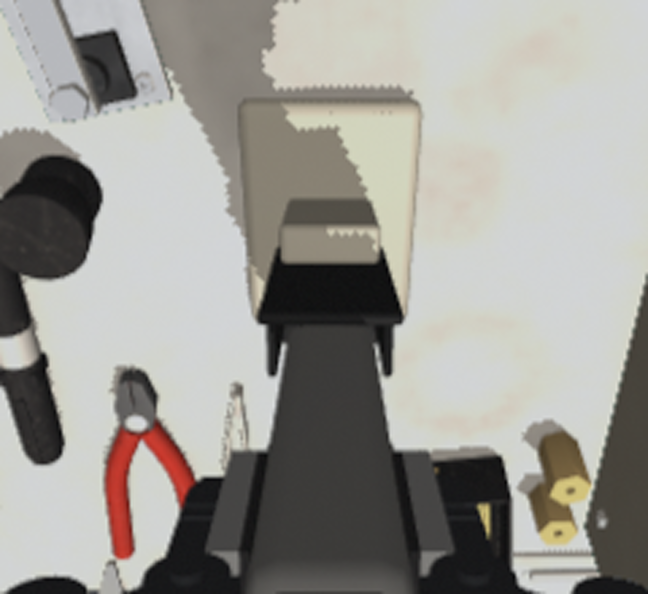

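Centred in the cradle walls, zero lateral error. Descend 1.6 units gently.

{"fn": "play_rows", "kwargs": {
  "increments": [0.35,0,0,0,0,-0.02,0.35,0,0,0,0,-0.02,0.35,0,0,0,0,0,0.3,0,0,0,0,0,0.15,0,0,0,0,0]
}}

```text
time_s: 22.57
eef_pos: [0.5549, 0.3888, 0.1219]
tool_rot: [-89.9, 69.9, 43.6]
force: [1.2, 1.0, -1.4]
finger_gap: 0.0232
```

{"fn": "play_rows", "kwargs": {
  "increments": [0.08,0,0,0,0,0,0,0,0,0,0,0,0,0,0,0,0,0]
}}

```text
time_s: 22.82
eef_pos: [0.5553, 0.3892, 0.1213]
tool_rot: [-90.0, 69.9, 43.5]
force: [0.1, -0.7, -1.3]
finger_gap: 0.0237
```

```bash
python3 snap.py w17; python3 back.py 0
```

```text
22.8167 [0.5553 0.3892 0.1213] [[0.249, -0.681, -0.688], [0.237, -0.646, 0.725], [-0.939, -0.344, 0.0]] [-16.2  28.6 -28.2 107.6  25.   28.4  74.2] [ 0.1 -0.7 -1.3] 0.02366802569481806
shift units [0.04 0.01 0.01] turn units [-0.    0.01  0.01]
```

{"fn": "play_rows", "kwargs": {
  "increments": [0.06,0,0,0,0,0,0,0,0,0,0,0]
}}

```text
time_s: 23.03
eef_pos: [0.556, 0.3896, 0.1206]
tool_rot: [-90.1, 69.8, 43.4]
force: [-2.0, -0.9, 3.7]
finger_gap: 0.0233
```

{"fn": "play_rows", "kwargs": {
  "increments": [0,0,0,0,0,0,0,0,0,0,0,0,0,0,0,0,0,0,0,0,0,0,0,0],
  "hand": 0.35
}}

```text
time_s: 23.37
eef_pos: [0.5561, 0.3897, 0.1198]
tool_rot: [-90.0, 69.8, 43.5]
force: [0.3, -0.0, -0.2]
finger_gap: 0.0559
```

```bash
python3 snap.py w18
python3 - <<'E'
import cv2
im=cv2.imread('pics/w18.png');cv2.imwrite('pics/w18b.png',cv2.resize(im[100:400,160:480],None,fx=1.9,fy=1.9,interpolation=cv2.INTER_CUBIC))
E
```

```text
23.3667 [0.5561 0.3897 0.1198] [[0.25, -0.681, -0.688], [0.237, -0.646, 0.725], [-0.939, -0.345, 0.0]] [-16.3  28.8 -28.1 107.6  25.1  28.2  74.1] [ 0.3 -0.  -0.2] 0.05588598545275239
```

View pics/w18b.png

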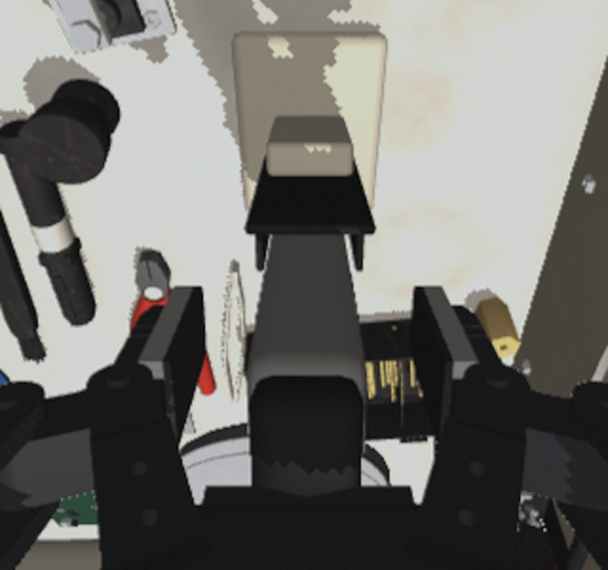

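Released with the meter centred. Retract along the axis.

{"fn": "play_rows", "kwargs": {
  "increments": [-0.3,0,0,0,0,0,-0.6,0,0,0,0,0,-0.8,0,0,0,0,0,-0.8,0,0,0,0,0,-0.8,0,0,0,0,0]
}}

```text
time_s: 23.83
eef_pos: [0.5306, 0.3659, 0.214]
tool_rot: [-90.0, 69.9, 43.6]
force: [-0.6, -0.8, 0.5]
finger_gap: 0.0556
```

{"fn": "play_rows", "kwargs": {
  "increments": [-0.8,0,0,0,0,0,-0.8,0,0,0,0,0,-0.4,0,-0.3,0,0,0,0,0,-0.3,0,0,0,0,0,0,0,0,0]
}}

```text
time_s: 24.25
eef_pos: [0.5306, 0.3366, 0.2696]
tool_rot: [-90.3, 69.8, 43.0]
force: [0.4, 0.1, 0.1]
finger_gap: 0.0556
```

{"fn": "play_rows", "kwargs": {
  "increments": [0,0,0,0,0,0,0,0,0,0,0,0,0,0,0,0,0,0,0,0,0,0,0,0]
}}

```text
time_s: 24.58
eef_pos: [0.528, 0.3393, 0.2679]
tool_rot: [-89.8, 70.0, 43.7]
force: [-0.2, -0.2, -0.2]
finger_gap: 0.0553
```

```bash
python3 snap.py w19
python3 - <<'E'
import cv2,numpy as np
from workcell import env
a=env.read_camera('scene');b=env.read_camera('side')
cv2.imwrite('pics/e_sc.png',cv2.resize(a[140:320,230:430],None,fx=3,fy=3,interpolation=cv2.INTER_CUBIC))
cv2.imwrite('pics/e_sd.png',cv2.resize(b[100:330,230:430],None,fx=2.6,fy=2.6,interpolation=cv2.INTER_CUBIC))
for n,im in (("scene",a),("side",b)):
    d=cv2.absdiff(im,cv2.imread(f"pics/{n}0.png")).max(2)
    cv2.imwrite(f"pics/diff_{n}.png",cv2.convertScaleAbs(d,alpha=3))
print(env.read_state()['force'],env.read_state()['time_s'])
E
```

```text
24.5833 [0.528  0.3393 0.2679] [[0.248, -0.681, -0.689], [0.237, -0.647, 0.725], [-0.939, -0.343, 0.001]] [ -3.8  15.6 -37.6 105.2  11.4  42.7  87.7] [-0.2 -0.2 -0.2] 0.05533885211245112
[-0.40341223  0.36901346  0.00286099] 24.7333
```

View pics/e_sc.png

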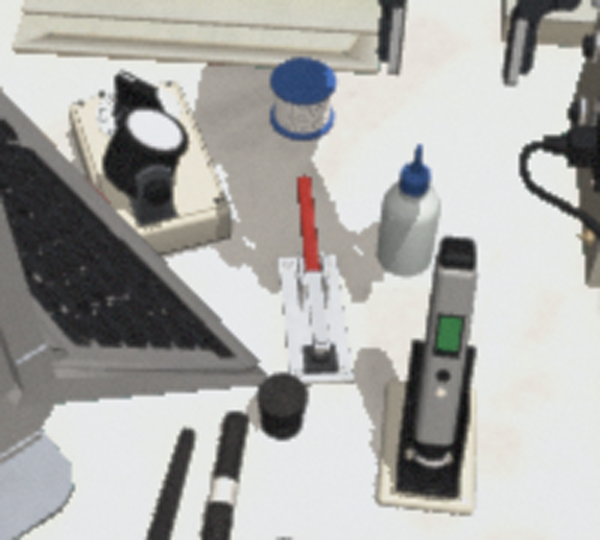

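View pics/e_sd.png

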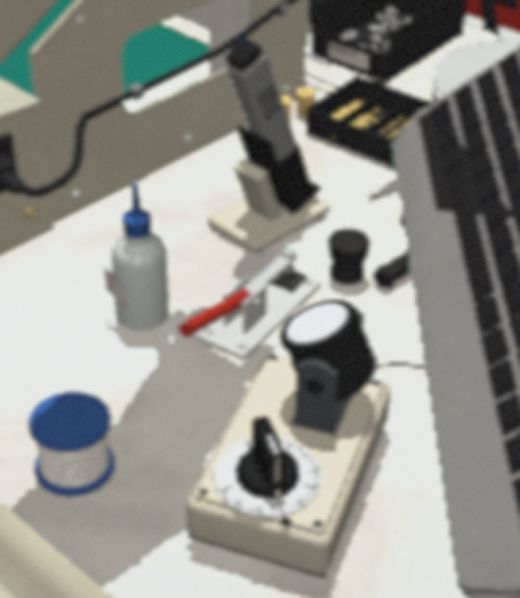

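View pics/diff_scene.png

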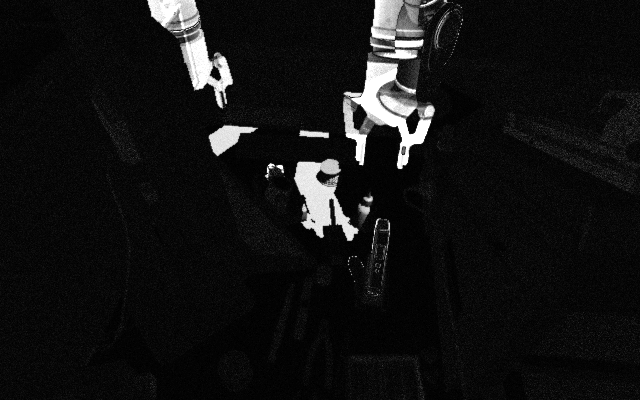

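```bash
python3 -c "
from workcell import env
print(env.job_done())"
```

```text
the job is handed in; nothing more can be done
None
```

I completed the lamp check in one pass and handed the job in at about 24.7 s. No verdict is reported, so what follows is my own checks.

- **Dial:** I gripped the bar, turned it clockwise and released it. The white line points at the black diamond (7). In the last side picture it still does.
- **Meter reading:** I held the meter still for a little over 2 s in front of the window. From the scene and side pictures, its nose was about 39 mm off the window and within about 2 mm of its axis. The commanded axis was within about 1° of the fitted window axis. Nothing in the force readings suggested the meter touched the lamp.
- **Meter return:** I put it back to within about 1 mm of the pose I gripped it in. Compared with the first scene picture, it differs only by a faint outline, and the gripper is clear of it.
- **Bottle, loupe and spool:** all stand where they were; only shadows changed in the scene picture.

**Disagreement:** positions from the scene and side cameras sat about 3 mm to +y of those from the wrist camera. I relied on the nose position relative to the window, where this offset cancels. Refits of the window gave tilts of 25.3 to 25.7° and directions of 158 to 162°. The lamp's own yaw implies 159.5°, and I used 26° and 160.5°.

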